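Put the washed tea things out to dry

TASK

Put the washed tea things on the counter out to dry: clip every tea infuser by its ring onto the big snap hook, through the sprung gate so that it snaps shut behind the ring and the infuser hangs there upright and still, and turn every square wooden cup over so that it stands mouth-down on the drip mat. There are two cups and two or three infusers; do not disturb the tissue box, the sauce bottle or the toothpick cup.

Things in the scene. Friction and masses are not known exactly. Their poses are not given: they have to be found in the camera images.
- infuser0: Steel tea infuser, upright (may be absent): canister 34 mm diameter, 45 mm tall, origin at the centre of its underside, z up; on it an upright closed ring of 6 mm wire in the body's x-z plane, opening 30 mm wide (x), from 51 to 91 mm above the underside; above the ring a flat finger tab 20 (x) by 8 (y) by 22 mm, 94 to 116 mm up, pinched across y. 120 g, mostly canister.
- infuser1: Steel tea infuser, upright (may be absent): canister 34 mm diameter, 45 mm tall, origin at the centre of its underside, z up; on it an upright closed ring of 6 mm wire in the body's x-z plane, opening 30 mm wide (x), from 51 to 91 mm above the underside; above the ring a flat finger tab 20 (x) by 8 (y) by 22 mm, 94 to 116 mm up, pinched across y. 120 g, mostly canister.
- infuser2: Steel tea infuser, upright (may be absent): canister 34 mm diameter, 45 mm tall, origin at the centre of its underside, z up; on it an upright closed ring of 6 mm wire in the body's x-z plane, opening 30 mm wide (x), from 51 to 91 mm above the underside; above the ring a flat finger tab 20 (x) by 8 (y) by 22 mm, 94 to 116 mm up, pinched across y. 120 g, mostly canister.
- cup0: Square wooden drinking cup, open on one side: 60 x 60 mm outside, 56 mm tall, walls and base 6 mm, about 110 g. Origin at the centre of the outside of its base, z axis from base to mouth (starts mouth-up: z up). Its sides are flat, so it can rest on a side without rolling.
- cup0_center (a point): The middle of cup0: 28 mm along its z axis from the origin; axes as the cup's.
- cup1: Square wooden drinking cup, open on one side: 60 x 60 mm outside, 56 mm tall, walls and base 6 mm, about 110 g. Origin at the centre of the outside of its base, z axis from base to mouth (starts mouth-up: z up). Its sides are flat, so it can rest on a side without rolling.
- cup1_center (a point): The middle of cup1: 28 mm along its z axis from the origin; axes as the cup's.
- mat: Black rubber drip mat with grey ribs, fixed: 160 mm (x) by 290 mm (y), 4 mm thick; origin at the centre of its underside. Room for two cups side by side along y.
- hook: Fixed stand with a big snap hook: a level loop of 8 mm steel wire, 150 mm up. Origin on the counter under the loop's front side, -x faces the robot. Front side along y at x 0: brass gate y -102 to -39 mm, then solid nose bar y -34 to 90 mm. Back wire at x 52 mm, ends at y -107 and 104 mm; a 20 mm post at x 100 mm (156 mm tall) carries it. Base plate 12 mm thick, x 45 to 155, y -80 to 80 mm.
- hook_gate (a point): On the shut gate's axis, 6 mm from its tip (hook frame x 0, y -45 mm, 150 mm up); axes as the hook's. Rings get on only here: with the ring's plane across the bar, push one side of the ring in +x against the gate, which swings inward, then move in +y past the gate's tip so that the nose bar lies in the ring; the gate then snaps shut.
- hook_bar (a point): Middle of the nose bar's useful length (hook frame x 0, y 35 mm, 150 mm up); axes as the hook's. A hung infuser's ring rests on the bar with its underside 63 mm above the counter; three fit side by side, 40 mm apart.
- gate (a joint): Angle of the snap hook's gate: 0 shut, grows as it is pressed inward (+x of the hook) to at most 0.9 rad; its vertical pivot is at hook y = -102 mm; it is sprung shut, about 1 N at the tip to start and 2 N at 0.4 rad.
- tissues: Bystander: black tissue box 120 x 240 x 60 mm, origin under its centre. Leave alone.
- sauce: Bystander: brown glass sauce bottle 56 mm diameter, 90 mm tall, origin under its centre. Leave alone.
- pickcup: Bystander: small blue toothpick cup 50 mm diameter, 60 mm tall, origin under its centre. Leave alone.
Not all that is in view belongs to the job. What is shaped like the cup1 but green or pink is not meant.

How it is judged:
At the end, for the whole second after the job is handed in: Each infuser hangs by its ring on the hook's loop (underside 50 to 78 mm up, leaning under 0.4 rad, slower than 0.1 m/s), the gate is shut (under 0.08 rad), and each cup stands still, mouth-down within 0.14 rad, its middle over the mat (z of infuser0 in the frame of hook between 0.05 and 0.078 m and x of infuser0 in the frame of hook between -0.035 and 0.075 m and y of infuser0 in the frame of hook between -0.115 and 0.115 m and angle between each of infuser0, infuser1, infuser2's own z axis and vertical below 0.4 rad and linear speed of each of infuser0, infuser1, infuser2 below 0.1 m/s and z of infuser1 in the frame of hook between 0.05 and 0.078 m and x of infuser1 in the frame of hook between -0.035 and 0.075 m and y of infuser1 in the frame of hook between -0.115 and 0.115 m and z of infuser2 in the frame of hook between 0.05 and 0.078 m and x of infuser2 in the frame of hook between -0.035 and 0.075 m and y of infuser2 in the frame of hook between -0.115 and 0.115 m and angle between each of cup0, cup1's own z axis and vertical above 3 rad and height (world z) of each of cup0_center, cup1_center below 0.04 m and linear speed of each of cup0, cup1 below 0.05 m/s and x of cup0_center in the frame of mat between -0.075 and 0.075 m and y of cup0_center in the frame of mat between -0.14 and 0.14 m and x of cup1_center in the frame of mat between -0.075 and 0.075 m and y of cup1_center in the frame of mat between -0.14 and 0.14 m and value of joint gate below 0.08 rad); the robot touches nothing.
It fails at once if the tissue box is shifted or knocked over (distance of tissues from where it was at the start of the episode above 0.03 m or angle between tissues's own z axis and vertical above 0.5 rad).
It fails at once if the sauce bottle is shifted or knocked over (distance of sauce from where it was at the start of the episode above 0.03 m or angle between sauce's own z axis and vertical above 0.5 rad).
It fails at once if the toothpick cup is shifted or knocked over (distance of pickcup from where it was at the start of the episode above 0.03 m or angle between pickcup's own z axis and vertical above 0.5 rad).
Of infuser0, infuser1, infuser2 only 2 to 3 are there at a start; the rules pass over those that are not, and their reading is None.
At some moment in a run one of cup0, cup1 may be knocked a few centimetres aside while the robot is not near it.
It also fails if it takes over 208 s, if anything falls off the work surface, if the arm or the gripper's body presses on something with over 40 N, if the wrist force passes 120 N, or if a joint passes its speed limit or range.

ROBOT

A 6-joint arm with a two-finger parallel gripper is mounted at the origin on the work surface. World frame = base frame: x ahead of the robot, y to its left, z up, the work surface at z = 0. Lengths are in m, angles in rad, forces in N, time in s.
With the tool pointing down it reaches from about 0.375 to 0.9 m from the base axis. Payload 3.1 kg.
Tool frame: the origin (TCP) lies on the front face of the gripper's body, between the roots of the fingers; the fingertips stand 70 mm ahead of it and the grasp point (between the pads) lies 51 mm ahead of it; z points along the fingers, y is the line along which they close (so a half turn about z gives the same grasp; the last joint's range is limited). The gripper opens to 87 mm and grips with 3 to 60 N. Pads are 19 mm wide; open, the fingers measure 117 mm over their backs; the gripper's body (75 mm by 190 mm) begins 51 mm behind the grasp point.
Start: joints at [0.924, 0.527, 1.433, -0, 1.181, -0.178], TCP at [0.282, 0.558, 0.292] pointing down, gripper open.
Joint ranges: [-3.08, 3.08], [-0.75, 2.2], [0.22, 2.44], [-1.43, 4.57], [0, 2.65], [-2.85, 2.85]. Speed limits (rad/s): [2.79, 2.79, 3.14, 3.14, 3.14, 3.14].

INTERFACE

Orientations are given as a unit quaternion [x, y, z, w].
In Python, from rig import robot, cams, ticket gives the robot as it stands. The module is installed in compiled form; this text tells all that it offers.
- The arm moves only by the shell command python3 -m crank 'ROWS' [FORCE]. ROWS is JSON, a list of rows, each a list of 7 numbers: the shift along the tool's x, y, z in cm, then the turn, a rotation vector about the tool's x, y, z in rad, then the closure, from 0 (fully open) to 1 (shut). A call has 1 to 5 rows; each row shifts and turns the commanded pose from where the row before left it, along the tool's axes as they then stand; what a row does not reach is not made up. A row lasts 1/8 s, in which the tool goes at most 62.5 mm and 10.7 degrees, less where a joint would pass 70% of its speed; a pose out of reach is approached as far as the arm can. A call is refused whole if a number of a shift passes 6.25 or a number of a turn 0.188, either way. A call with a gripper value outside its range is refused whole. The fingers move at their own pace and stop on an object; FORCE is the grip in N (left out, the last holds). Time passes only in rows, so rows that do not move let the fingers close. It gives the time, the measured TCP pose, the force, the opening and the grip force at its end, in the units of the state.
- robot.get_obs(): the state, without advancing time (a new reading comes with each control period).
- cams.camera(name): name is "scene" or "top" or "wrist"; returns the picture (480x640x3 uint8, red, green, blue); there is no depth.
- cams.camera_info(name): a dict with "intrinsics" (3x3 intrinsics, pixels), "pose" (4x4, takes a point from camera to world coordinates). Camera axes: x right, y down, z forward; pixel columns grow to the right and rows downward; lengths in m; the calibration is good to about 2 mm. A picture is of the moment at which its call begins: read the wrist's pose just before it. camera_info takes no time and is no camera call; for the wrist camera it gives the pose at the moment of the call.
- ticket.hand_in(): hands the job in; it is judged then, once.
The state is a dict: "time": time; "q": joint angles; "joint_velocities": joint speeds; "joint_torque": joint torques, N m; "position": TCP position; "tool_rot": TCP orientation; "ft_force": force on the tool from outside, world axes, zero at the start; "moment": the same for the moment, N m; "grip_width": finger opening in m; "grip_force": force on a finger pad.
Only numpy, scipy, OpenCV 4.12 (cv2) and the standard library are available. Lean on these libraries where they do the work, as an engineer would, in place of code of your own. Each camera call takes 0.05 s, during which the arm holds its last target. There are 200 camera calls.

## Working session

There is one attempt and no reset: what is moved stays moved. The work goes in short steps, Python scripts to look and compute and a shell command to move; the robot and the scene stay as the last step left them, time stands still between calls to the robot, and variables do not carry over. Pictures are saved under pics/ and viewed, at most 14 in all, crops included, and the job is handed in when it is done.

```bash
ls; mkdir -p pics; python3 - <<'E'
from rig import robot,cams
import cv2,numpy as np
o=robot.get_obs();print({k:np.round(v,3).tolist() for k,v in o.items()})
for n in("scene","top"):
    cv2.imwrite(f"pics/{n}0.png",cams.camera(n)[:,:,::-1]);i=cams.camera_info(n);print(n,np.round(i["intrinsics"],1).tolist(),np.round(i["pose"],3).tolist())
E
```

```text
pics
{'time': 0.0, 'q': [0.925, 0.528, 1.434, -0.0, 1.181, -0.178], 'joint_velocities': [0.001, -0.001, -0.002, -0.001, 0.001, 0.001], 'joint_torque': [-0.0, -44.004, -17.66, 0.063, 0.058, -0.0], 'position': [0.281, 0.557, 0.291], 'tool_rot': [0.232, 0.973, -0.001, -0.0], 'ft_force': [0.579, 1.337, -0.534], 'moment': [-0.009, -0.02, -0.001], 'grip_force': 0.0, 'grip_width': 0.087}
scene [[437.1, 0.0, 311.7], [0.0, 437.1, 240.7], [0.0, 0.0, 1.0]] [[0.881, 0.344, -0.325, 0.921], [0.473, -0.645, 0.6, -0.587], [-0.003, -0.683, -0.731, 0.802], [0.0, 0.0, 0.0, 1.0]]
top [[475.8, 0.0, 316.5], [0.0, 475.8, 233.7], [0.0, 0.0, 1.0]] [[-0.002, -0.998, 0.066, 0.501], [-1.0, 0.003, 0.011, 0.01], [-0.011, -0.066, -0.998, 1.438], [0.0, 0.0, 0.0, 1.0]]
```

View pics/top0.png

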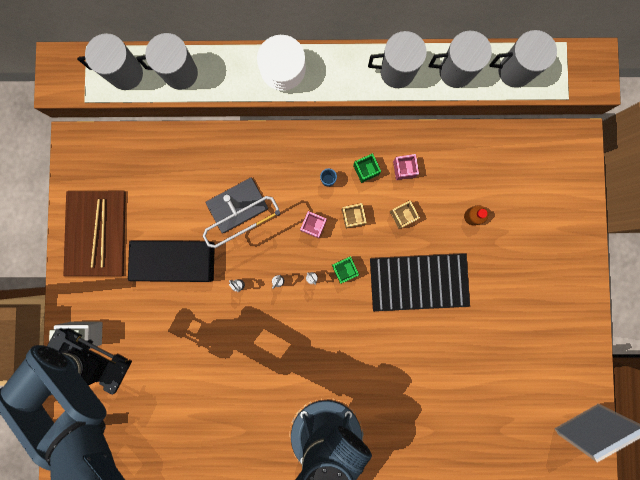

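View pics/scene0.png

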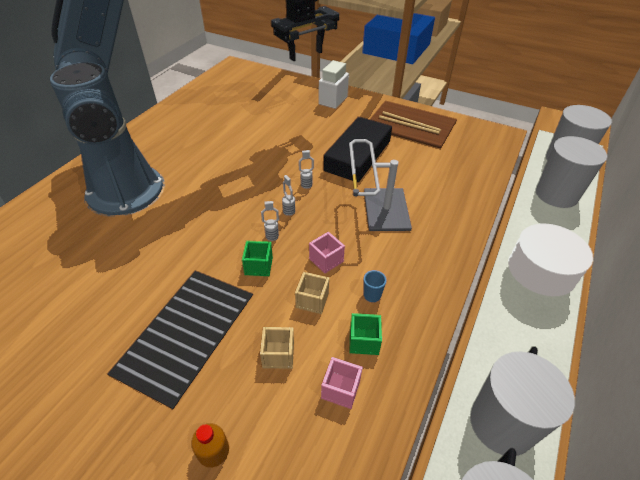

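The top view shows three infusers at (236,285), (278,282) and (312,278). The bare wooden cups are at (354,215) and (405,214). The lookalikes to reject are green (346,270) and (368,168), and pink (313,224) and (407,166). The hook's loop runs from (207,242) to (277,205) with its brass gate near (265,217), and the mat is at (420,282). I'll check this in a close crop.

```bash
cat > h.py <<'E'
from rig import robot,cams
import cv2,numpy as np
from scipy.spatial.transform import Rotation as R
def cal(n):
    i=cams.camera_info(n);return np.array(i["intrinsics"]),np.array(i["pose"])
def proj(n,P,c=None):
    K,T=c or cal(n);p=(np.atleast_2d(P)-T[:3,3])@T[:3,:3]@K.T;return p[:,:2]/p[:,2:]
def back(n,uv,z,c=None):
    K,T=c or cal(n);uv=np.atleast_2d(uv);d=np.c_[uv,np.ones(len(uv))]@np.linalg.inv(K).T@T[:3,:3].T
    return T[:3,3]+d*((z-T[2,3])/d[:,2])[:,None]
def st():
    o=robot.get_obs();return o,np.array(o["position"]),R.from_quat(o["tool_rot"])
def todo(pos,yaw):
    "rows needed to reach a TCP position with tool down and tool-y at world angle yaw (mod pi); assumes tool near-down"
    o,p,r=st();M=r.as_matrix();d=(M.T@(np.array(pos)-p))*100
    y=np.array([np.cos(yaw),np.sin(yaw),0]);z=np.array([0,0,-1.])
    y=y if y@M[:,1]>0 else -y
    G=np.c_[np.cross(y,z),y,z];rv=(r.inv()*R.from_matrix(G)).as_rotvec()
    print("t",round(o["time"],2),"pos",p.round(4),"shift(before turn) cm",d.round(2),"turn",rv.round(3),"q",np.round(o["q"],2))
E
python3 - <<'E'
from h import *
a=cv2.imread("pics/top0.png")[150:300,190:480];cv2.imwrite("pics/c0.png",cv2.resize(a,None,fx=2.75,fy=2.75,interpolation=cv2.INTER_CUBIC))
a=cv2.imread("pics/scene0.png")[130:280,230:430];cv2.imwrite("pics/c1.png",cv2.resize(a,None,fx=4,fy=4,interpolation=cv2.INTER_CUBIC))
E
```

```text
(no output)
```

View pics/c0.png

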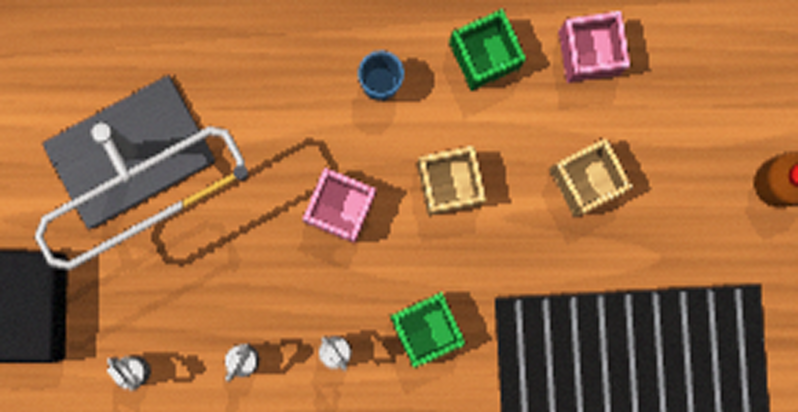

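View pics/c1.png

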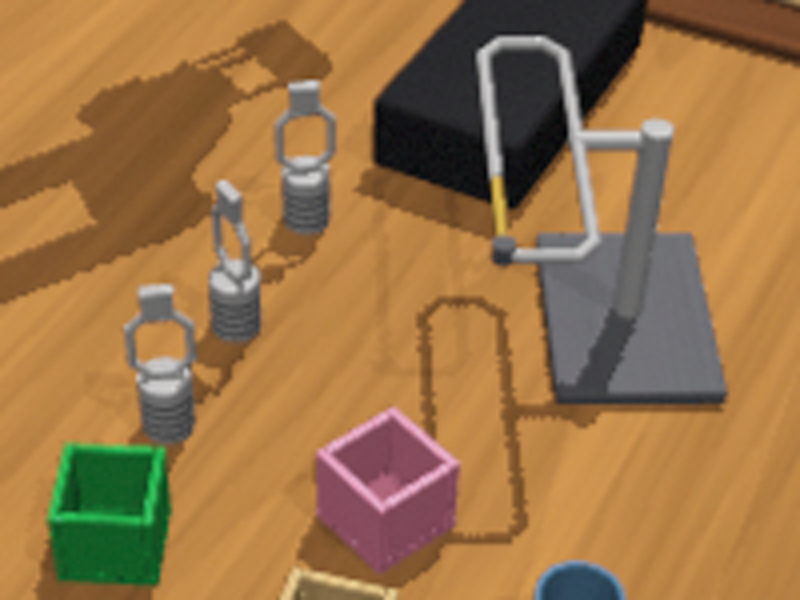

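The crop confirms the choice. Infusers are at crop (128,372), (240,362) and (335,352), wooden cups at (452,180) and (592,178), and the gate from (184,205) to (238,174). Now I'll turn these into world positions.

```bash
cat >> h.py <<'E'
def crop(x,y): return [190+x/2.75,150+y/2.75]
E
python3 - <<'E'
from h import *
for n,x,y,z in [("nose90",67,265,.15),("gatetip",184,205,.15),("pivot",240,172,.15),("backL",46,217,.15),("backR",212,130,.15),("post",101,131,.156),
 ("infA",128,368,.116),("infB",240,355,.116),("infC",335,347,.116),
 ("cupA1",417,155,.056),("cupA2",474,147,.056),("cupA3",485,208,.056),("cupA4",427,216,.056),
 ("cupB1",553,172,.056),("cupB2",603,140,.056),("cupB3",632,183,.056),("cupB4",582,215,.056),
 ("mat1",496,298,.004),("mat2",758,285,.004),("tis",67,255,.06),("tis2",65,360,.06),("pick",381,70,.06),("sauce",800,170,.09)]:
    print(n,back("top",crop(x,y),z)[0][:2].round(4))
print("mat",back("top",[[371,258],[466,253],[470,306],[373,311]],.004).round(3)[:,:2].tolist())
E
```

```text
nose90 [0.5534 0.3019]
gatetip [0.6125 0.1866]
pivot [0.6451 0.1312]
backL [0.601  0.3233]
backR [0.6872 0.1592]
post [0.6857 0.2684]
infA [0.4508 0.2467]
infB [0.4637 0.1338]
infC [0.4715 0.0381]
cupA1 [ 0.6731 -0.0481]
cupA2 [ 0.6815 -0.1086]
cupA3 [ 0.6164 -0.1197]
cupA4 [ 0.6081 -0.0583]
cupB1 [ 0.6545 -0.192 ]
cupB2 [ 0.6884 -0.2454]
cupB3 [ 0.6425 -0.2754]
cupB4 [ 0.6087 -0.2221]
mat1 [ 0.522  -0.1357]
mat2 [ 0.5355 -0.4215]
tis [0.5677 0.3224]
tis2 [0.4572 0.3232]
pick [ 0.7638 -0.0102]
sauce [ 0.6519 -0.4415]
mat [[0.523, -0.138], [0.537, -0.423], [0.379, -0.431], [0.365, -0.142]]
```

```bash
python3 - <<'E'
from h import *
todo([.45,.14,.36],np.radians(118))
todo([.45,.14,.36],np.radians(90))
print(R.from_quat(robot.get_obs()["tool_rot"]).as_matrix().round(3), cams.camera_info("wrist"))
E
```

```text
t 0.1 pos [0.2815 0.5574 0.2914] shift(before turn) cm [-33.86 -29.67  -6.82] turn [-0.002 -0.001 -0.957] q [ 0.92  0.53  1.43 -0.    1.18 -0.18]
t 0.1 pos [0.2815 0.5574 0.2914] shift(before turn) cm [-33.86 -29.67  -6.82] turn [-0.002 -0.001 -0.468] q [ 0.92  0.53  1.43 -0.    1.18 -0.18]
[[-0.893  0.451 -0.001]
 [ 0.451  0.893 -0.002]
 [ 0.    -0.002 -1.   ]] {'intrinsics': array([[422.25350713,   0.        , 320.2379165 ],
       [  0.        , 422.25350713, 249.35384069],
       [  0.        ,   0.        ,   1.        ]]), 'pose': array([[ 0.45098681,  0.86665686,  0.21334664,  0.22336276],
       [ 0.89252974, -0.43757849, -0.10915914,  0.58707713],
       [-0.00124762,  0.23964755, -0.97085915,  0.38260498],
       [ 0.        ,  0.        ,  0.        ,  1.        ]])}
```

```bash
python3 -m crank '[[-4.2,-3.7,-0.85,0,0,0,0],[-4.2,-3.7,-0.85,0,0,0,0],[-4.2,-3.7,-0.85,0,0,0,0],[-4.2,-3.7,-0.85,0,0,0,0],[-4.2,-3.7,-0.85,0,0,0,0]]'
python3 -m crank '[[-4.2,-3.7,-0.85,0,0,0,0],[-4.2,-3.7,-0.85,0,0,0,0],[-4.2,-3.7,-0.85,0,0,0,0],[0,0,0,0,0,-0.156,0],[0,0,0,0,0,-0.156,0]]'
python3 -m crank '[[0,0,0,0,0,-0.156,0],[0,0,0,0,0,0,0]]'
python3 - <<'E'
from h import *
todo([.45,.14,.36],np.radians(90))
c=cal("wrist");np.savez("w1.npz",K=c[0],T=c[1]);cv2.imwrite("pics/w1.png",cams.camera("wrist")[:,:,::-1])
E
```

```text
time: 0.72
position: [0.3861, 0.2963, 0.3348]
tool_rot: [0.232, 0.973, -0.0, -0.0]
ft_force: [1.4, 0.2, -0.1]
grip_width: 0.0872
grip_force: 0.0
time: 1.35
position: [0.4483, 0.141, 0.36]
tool_rot: [0.077, 0.997, 0.0, -0.0]
ft_force: [-0.4, -0.9, 0.7]
grip_width: 0.0872
grip_force: 0.0
time: 1.6
position: [0.448, 0.142, 0.36]
tool_rot: [0.001, 1.0, -0.0, -0.0]
ft_force: [0.0, 0.8, 0.3]
grip_width: 0.0871
grip_force: 0.0
t 1.6 pos [0.448 0.142 0.36 ] shift(before turn) cm [-0.2 -0.2 -0. ] turn [-0.    -0.001 -0.002] q [ 0.07  0.23  1.72  0.    1.19 -1.5 ]
```

View pics/w1.png

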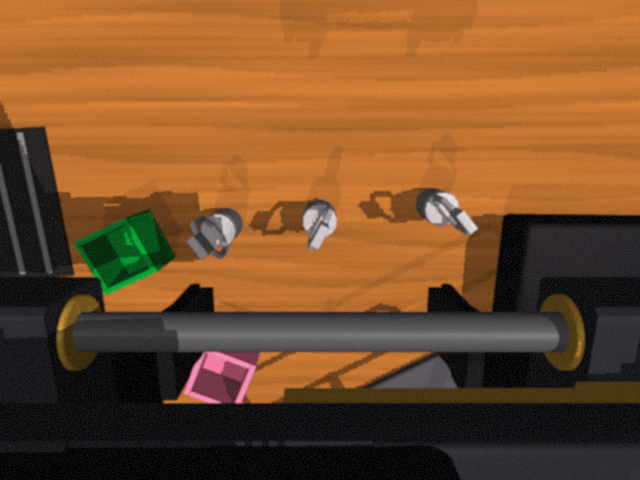

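The wrist view shows infusers A at (440,208), B at (320,220) and C at (215,232). I'll fit x, y and yaw for each by matching its silhouette in the wrist and scene views.

```bash
cat > fit.py <<'E'
from h import *
from scipy.optimize import minimize
t=np.linspace(0,2*np.pi,25)
def rend(cn,c,x,y,a,shape):
    Rz=R.from_euler("z",a).as_matrix();m=np.zeros(shape,np.uint8)
    P=lambda q:(proj(cn,np.asarray(q)@Rz.T+[x,y,0],c)*16).astype(np.int32)
    hull=lambda q:cv2.fillConvexPoly(m,cv2.convexHull(P(q)),1,cv2.LINE_8,4)
    hull([[.017*np.cos(s),.017*np.sin(s),z] for s in t for z in(0,.045)])
    hull([[i*.01,j*.004,z] for i in(-1,1) for j in(-1,1) for z in(.094,.116)])
    for s,u in zip(t[:-1],t[1:]):
        hull([[.018*np.cos(v)+.003*np.cos(v)*i,j*.003,.071+(.023+.003*i)*np.sin(v)] for v in(s,u) for i in(-1,1) for j in(-1,1)])
    return m
def mask(f):
    h=cv2.cvtColor(cv2.imread(f),cv2.COLOR_BGR2HSV);return ((h[...,1]<90)&(h[...,2]>50)).astype(np.uint8)
def cost(p,views):
    e=0
    for cn,c,mk in views:
        r=rend(cn,c,*p,mk.shape);u,v=proj(cn,[[p[0],p[1],.06]],c)[0].astype(int);w=45 if cn=="wrist" else 32
        sl=np.s_[max(v-w,0):v+w,max(u-w,0):u+w];A,B=cv2.GaussianBlur(r[sl]*1.,(0,0),1),cv2.GaussianBlur(mk[sl]*1.,(0,0),1)
        e+=np.abs(A-B).sum()/r.sum()
    return e
E
cat > f1.py <<'E'
from fit import *
w=np.load("w1.npz")
views=[("wrist",(w["K"],w["T"]),mask("pics/w1.png")),("scene",cal("scene"),mask("pics/scene0.png")),("top",cal("top"),mask("pics/top0.png"))]
for n,x,y in [("A",.451,.247),("B",.464,.134),("C",.4715,.038)]:
    rs=sorted([(lambda s:(s.fun,s.x))(minimize(cost,[x,y,a],(views,),method="Nelder-Mead",options=dict(initial_simplex=np.array([[x,y,a],[x+.006,y,a],[x,y+.006,a],[x,y,a+.3]])))) for a in np.arange(6)*np.pi/6],key=lambda s:s[0])
    print(n,[(round(f,3),p[:2].round(4),round(np.degrees(p[2])%180,1)) for f,p in rs[:3]])
E
python3 f1.py
```

```text
A [(np.float64(0.858), array([0.4443, 0.2614]), np.float64(46.3)), (np.float64(0.861), array([0.4442, 0.2613]), np.float64(46.8)), (np.float64(0.866), array([0.444 , 0.2613]), np.float64(46.0))]
B [(np.float64(1.646), array([0.4564, 0.1411]), np.float64(155.2)), (np.float64(1.648), array([0.4563, 0.1408]), np.float64(157.2)), (np.float64(1.75), array([0.4559, 0.1419]), np.float64(175.4))]
C [(np.float64(1.34), array([0.465 , 0.0404]), np.float64(37.1)), (np.float64(1.34), array([0.465 , 0.0405]), np.float64(36.9)), (np.float64(1.343), array([0.4651, 0.0404]), np.float64(36.0))]
```

```bash
cat >> f1.py <<'E'
    w_=rs[0][1]
    for k,(cn,c,mk) in enumerate(views[:2]):
        im=globals().setdefault(f"im{k}",cv2.resize(cv2.imread(["pics/w1.png","pics/scene0.png"][k]),None,fx=3,fy=3))
        m=cv2.resize(rend(cn,c,*w_,mk.shape),None,fx=3,fy=3,interpolation=cv2.INTER_NEAREST);cs,_=cv2.findContours(m,cv2.RETR_LIST,cv2.CHAIN_APPROX_NONE);cv2.drawContours(im,cs,-1,(255,0,0),1)
        print(n,k,[round(cost(w_,[v]),2) for v in views])
a=im0[180*3:270*3,180*3:440*3+60];b=im1[140*3:250*3,230*3:330*3];o=np.zeros((600,800,3),np.uint8);a=a[:,:800];o[:a.shape[0],:a.shape[1]]=a;o[270:600,:300]=b
ma=cv2.resize(views[0][2][180:270,180:440]*255,None,fx=1.8,fy=1.8);o[290:290+ma.shape[0],310:310+ma.shape[1]]=ma[...,None]
cv2.imwrite("pics/ov.png",o)
E
python3 f1.py
```

```text
A [(np.float64(0.858), array([0.4443, 0.2614]), np.float64(46.3)), (np.float64(0.861), array([0.4442, 0.2613]), np.float64(46.8)), (np.float64(0.866), array([0.444 , 0.2613]), np.float64(46.0))]
A 0 [np.float64(0.11), np.float64(0.55), np.float64(0.21)]
A 1 [np.float64(0.11), np.float64(0.55), np.float64(0.21)]
B [(np.float64(1.646), array([0.4564, 0.1411]), np.float64(155.2)), (np.float64(1.648), array([0.4563, 0.1408]), np.float64(157.2)), (np.float64(1.75), array([0.4559, 0.1419]), np.float64(175.4))]
B 0 [np.float64(0.09), np.float64(1.28), np.float64(0.28)]
B 1 [np.float64(0.09), np.float64(1.28), np.float64(0.28)]
C [(np.float64(1.34), array([0.465 , 0.0404]), np.float64(37.1)), (np.float64(1.34), array([0.465 , 0.0405]), np.float64(36.9)), (np.float64(1.343), array([0.4651, 0.0404]), np.float64(36.0))]
C 0 [np.float64(0.12), np.float64(0.74), np.float64(0.49)]
C 1 [np.float64(0.12), np.float64(0.74), np.float64(0.49)]
```

View pics/ov.png

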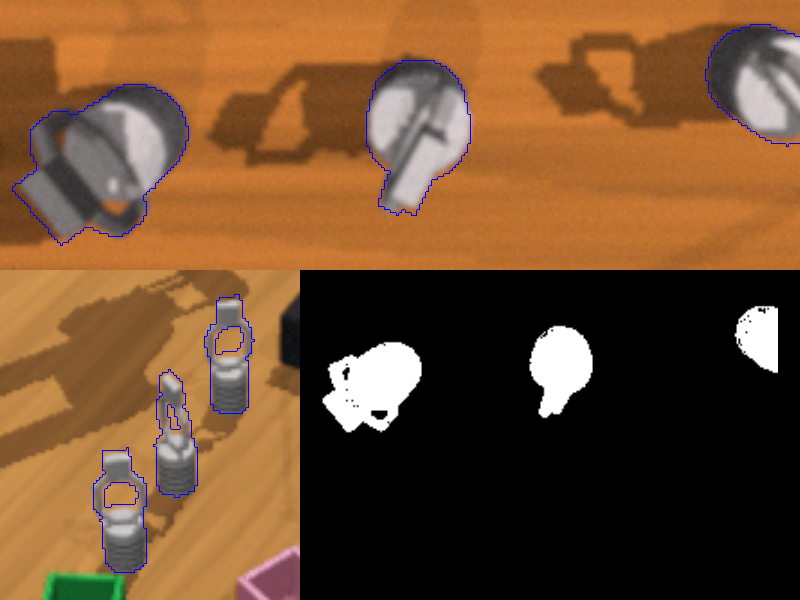

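The overlay fits all three infusers tightly. Ring yaws are A 46°, B 156° and C 37°. The hook is at (0.5965, 0.222) with yaw 28.2°. I'll pick A first.

```bash
python3 - <<'E'
from h import *
todo([.4443,.2614,.24],np.radians(136.3))
E
```

```text
t 1.65 pos [0.448  0.1421 0.36  ] shift(before turn) cm [ 0.39 11.93 12.  ] turn [ 0.    -0.001 -0.811] q [ 0.07  0.23  1.72  0.    1.19 -1.5 ]
```

```bash
python3 -m crank '[[0.13,3.98,4,0,0,0,0.3],[0.13,3.98,4,0,0,0,0.3],[0.13,3.98,4,0,0,0,0.3],[0,0,0,0,0,-0.162,0.3],[0,0,0,0,0,-0.162,0.3]]' >/dev/null
python3 -m crank '[[0,0,0,0,0,-0.162,0.3],[0,0,0,0,0,-0.162,0.3],[0,0,0,0,0,-0.162,0.3],[0,0,0,0,0,0,0.3]]'
python3 - <<'E'
from h import *
todo([.4443,.2614,.159],np.radians(136.3))
E
```

```text
time: 2.78
position: [0.4442, 0.2617, 0.2401]
tool_rot: [-0.393, 0.92, 0.0, -0.0]
ft_force: [0.1, 0.6, 0.5]
grip_width: 0.0607
grip_force: 0.0
t 2.77 pos [0.4442 0.2617 0.2401] shift(before turn) cm [ 0.01 -0.03  8.11] turn [ 0.    -0.    -0.001] q [ 0.32  0.46  1.76  0.    0.93 -2.06]
```

Precise. Next I descend, grip and lift.

```bash
python3 -m crank '[[0,0,4,0,0,0,0.3],[0,0,4.1,0,0,0,0.3],[0,0,0,0,0,0,0.3],[0,0,0,0,0,0,1],[0,0,0,0,0,0,1]]' 40
python3 -m crank '[[0,0,0,0,0,0,1],[0,0,0,0,0,0,1],[0,0,0,0,0,0,1],[0,0,0,0,0,0,1]]'
python3 -m crank '[[0,0,-4,0,0,0,1],[0,0,-4,0,0,0,1],[0,0,-4,0,0,0,1],[0,0,0,0,0,0,1]]'
python3 - <<'E'
from h import *
H=np.array([.5965,.222]);a=np.radians(28.2);X=np.array([np.cos(a),np.sin(a)]);Y=np.array([-X[1],X[0]])
def hp(x,y,z): return [*(H+x*X+y*Y),z]
todo(hp(-.08,-.055,.279),a+np.pi/2)
E
```

```text
time: 3.4
position: [0.4453, 0.2619, 0.1609]
tool_rot: [-0.394, 0.919, -0.0, 0.002]
ft_force: [0.4, -0.4, 0.5]
grip_width: 0.048
grip_force: 0.0
time: 3.9
position: [0.4443, 0.2615, 0.1593]
tool_rot: [-0.394, 0.919, -0.0, 0.0]
ft_force: [0.9, -0.6, 0.8]
grip_width: 0.0092
grip_force: 0.8
time: 4.4
position: [0.4458, 0.2621, 0.282]
tool_rot: [-0.394, 0.919, -0.0, 0.004]
ft_force: [0.5, -0.1, -1.0]
grip_width: 0.0076
grip_force: 40.0
t 4.4 pos [0.4458 0.2621 0.282 ] shift(before turn) cm [  1.83 -16.4    0.34] turn [-0.002  0.007  0.318] q [ 0.32  0.39  1.72  0.    1.02 -2.07]
```

```bash
cat >> h.py <<'E'
H=np.array([.5965,.222]);ha=np.radians(28.2);X=np.array([np.cos(ha),np.sin(ha)]);Y=np.array([-X[1],X[0]])
def hp(x,y,z): return [*(H+x*X+y*Y),z]
def hook(x,y,z): todo(hp(x,y,z),ha+np.pi/2)
E
python3 -m crank '[[0.46,-4.1,0,0,0,0,1],[0.46,-4.1,0,0,0,0.08,1],[0.46,-4.1,0,0,0,0.08,1],[0.46,-4.1,0,0,0,0.08,1],[0,0,0,0,0,0.08,1]]'
python3 -m crank '[[0,0,0,0,0,0,1],[0,0,0,0,0,0,1]]'
python3 -c "
from h import *
hook(-.06,-.055,.234)"
```

```text
time: 5.03
position: [0.5435, 0.1266, 0.2772]
tool_rot: [-0.239, 0.971, -0.0, -0.001]
ft_force: [-0.3, 0.8, -1.7]
grip_width: 0.0073
grip_force: 40.0
time: 5.28
position: [0.5416, 0.1296, 0.2781]
tool_rot: [-0.243, 0.97, 0.0, -0.001]
ft_force: [-1.1, -0.3, -1.3]
grip_width: 0.0079
grip_force: 40.0
t 5.28 pos [0.5416 0.1296 0.2781] shift(before turn) cm [-3.22  0.04  4.4 ] turn [ 0.001 -0.002 -0.   ] q [ 0.03  0.45  1.62  0.    1.07 -2.03]
```

```bash
python3 -m crank '[[-1.6,0,2.2,0,0,0,1],[-1.6,0,2.2,0,0,0,1],[0,0,0,0,0,0,1],[-1,0,0,0,0,0,1],[-1,0,0,0,0,0,1]]' 50
python3 -m crank '[[-1,0,0,0,0,0,1],[-1,0,0,0,0,0,1],[-1,0,0,0,0,0,1],[-1,0,0,0,0,0,1],[0,0,0,0,0,0,1]]'
python3 - <<'E'
from h import *
hook(0,-.055,.234)
a=cams.camera("scene")[:,:,::-1][110:260,290:450];cv2.imwrite("pics/s2.png",cv2.resize(a,None,fx=4,fy=4,interpolation=cv2.INTER_CUBIC))
E
```

```text
time: 5.9
position: [0.5891, 0.1542, 0.2364]
tool_rot: [-0.243, 0.97, -0.0, 0.001]
ft_force: [-0.6, -0.2, -1.1]
grip_width: 0.0075
grip_force: 50.0
time: 6.52
position: [0.6236, 0.1736, 0.2348]
tool_rot: [-0.243, 0.97, 0.001, -0.001]
ft_force: [-1.6, 0.1, -0.5]
grip_width: 0.0076
grip_force: 50.0
t 6.53 pos [0.6236 0.1736 0.2348] shift(before turn) cm [0.1  0.05 0.08] turn [ 0.002 -0.001 -0.002] q [ 0.1   0.62  1.43  0.    1.09 -1.96]
```

View pics/s2.png

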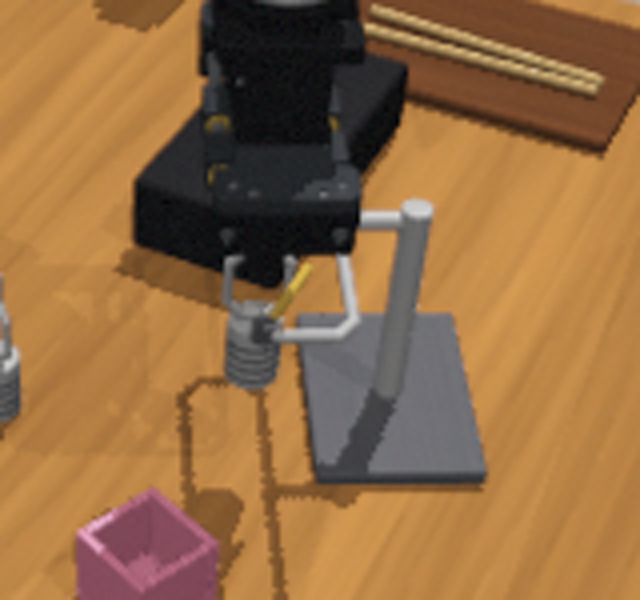

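The picture shows the ring pressing the brass gate inward at (295,290), as intended. Next I slide it in +y.

```bash
python3 -m crank '[[0,1,0,0,0,0,1],[0,1,0,0,0,0,1],[0,1,0,0,0,0,1],[0,1,0,0,0,0,1],[0,0,0,0,0,0,1]]'
python3 -m crank '[[0,1.7,0,0,0,0,1],[0,1.7,0,0,0,0,1],[0,1.7,0,0,0,0,1],[0,1.7,0,0,0,0,1],[0,1.7,0,0,0,0,1]]'
python3 -m crank '[[0,0,0.3,0,0,0,1],[0,0,0.3,0,0,0,1],[0,0,0,0,0,0,1]]'
python3 -c "
from h import *
hook(0,.07,.226)"
```

```text
time: 7.2
position: [0.6045, 0.209, 0.2355]
tool_rot: [-0.243, 0.97, 0.0, 0.0]
ft_force: [-0.0, 0.1, -1.2]
grip_width: 0.0074
grip_force: 50.0
time: 7.82
position: [0.564, 0.2841, 0.2353]
tool_rot: [-0.243, 0.97, 0.0, 0.0]
ft_force: [-0.3, 0.2, -0.7]
grip_width: 0.0075
grip_force: 50.0
time: 8.2
position: [0.5649, 0.2823, 0.2287]
tool_rot: [-0.242, 0.97, -0.0, -0.0]
ft_force: [-0.2, -0.4, -1.3]
grip_width: 0.0077
grip_force: 50.0
t 8.2 pos [0.5649 0.2823 0.2287] shift(before turn) cm [0.06 0.19 0.27] turn [-0.    -0.001 -0.003] q [ 0.29  0.61  1.47 -0.    1.06 -1.77]
```

```bash
python3 -m crank '[[0,0.2,0.25,0,0,0,1],[0,0,0,0,0,0,1],[0,0,0,0,0,0,0.83],[0,0,0,0,0,0,0.78],[0,0,0,0,0,0,0.78]]' 20
python3 -m crank '[[0,0,-2,0,0,0,0.78],[0,0,-4,0,0,0,0.78],[0,0,-4,0,0,0,0.7],[0,0,0,0,0,0,0.7]]'
python3 - <<'E'
from h import *
a=cams.camera("scene")[:,:,::-1][110:260,290:450];cv2.imwrite("pics/s3.png",cv2.resize(a,None,fx=3,fy=3,interpolation=cv2.INTER_CUBIC))
todo([.4564,.1411,.28],np.radians(66))
E
```

```text
time: 8.82
position: [0.564, 0.2847, 0.227]
tool_rot: [-0.243, 0.97, 0.0, 0.0]
ft_force: [-0.0, 0.5, 0.2]
grip_width: 0.0186
grip_force: 0.0
time: 9.32
position: [0.5656, 0.2853, 0.331]
tool_rot: [-0.243, 0.97, 0.0, 0.005]
ft_force: [-0.5, 1.3, 0.2]
grip_width: 0.0255
grip_force: 0.0
t 9.38 pos [0.5644 0.2849 0.3286] shift(before turn) cm [16.32 -7.6   4.8 ] turn [0.001 0.004 0.909] q [ 0.29  0.5   1.37  0.    1.26 -1.77]
```

View pics/s3.png

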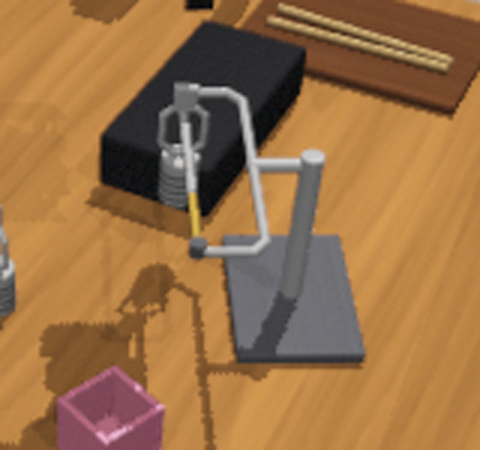

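A hangs upright on the bar at (185,130) and the gate is shut at (195,215). On to B.

```bash
python3 -m crank '[[4.08,-1.9,1.2,0,0,0,0.5],[4.08,-1.9,1.2,0,0,0,0.3],[4.08,-1.9,1.2,0,0,0,0.3],[4.08,-1.9,1.2,0,0,0,0.3],[0,0,0,0,0,0.182,0.3]]' >/dev/null
python3 -m crank '[[0,0,0,0,0,0.182,0.3],[0,0,0,0,0,0.182,0.3],[0,0,0,0,0,0.182,0.3],[0,0,0,0,0,0.182,0.3],[0,0,0,0,0,0,0.3]]'
python3 - <<'E'
from h import *
todo([.4564,.1411,.159],np.radians(66))
E
```

```text
time: 10.62
position: [0.4548, 0.1407, 0.2776]
tool_rot: [0.207, 0.978, -0.0, -0.001]
ft_force: [-0.3, -0.0, 0.1]
grip_width: 0.0609
grip_force: 0.0
t 10.62 pos [0.4548 0.1407 0.2776] shift(before turn) cm [-0.16  0.12 11.86] turn [-0.001 -0.002  0.001] q [ 0.06  0.35  1.81 -0.    0.98 -1.09]
```

```bash
python3 -m crank '[[-0.15,0.1,4,0,0,0,0.3],[0,0,4,0,0,0,0.3],[0,0,3.85,0,0,0,0.3],[0,0,0,0,0,0,0.3],[0,0,0,0,0,0,1]]' 40
python3 -m crank '[[0,0,0,0,0,0,1],[0,0,0,0,0,0,1],[0,0,0,0,0,0,1],[0,0,0,0,0,0,1],[0,0,0,0,0,0,1]]'
python3 -c "
from h import *;st_=todo([.4564,.1411,.159],np.radians(66))"
python3 -m crank '[[0,0,-4,0,0,0,1],[0,0,-4,0,0,0,1],[0,0,-4,0,0,0,1],[0,0,0,0,0,0,1]]'
python3 -c "
from h import *
hook(-.085,-.055,.281)"
```

```text
time: 11.25
position: [0.4577, 0.1411, 0.1608]
tool_rot: [0.208, 0.978, 0.0, 0.0]
ft_force: [-0.5, -0.1, 0.6]
grip_width: 0.0567
grip_force: 0.0
time: 11.88
position: [0.4574, 0.1411, 0.1603]
tool_rot: [0.208, 0.978, -0.0, 0.0]
ft_force: [0.2, -0.6, -0.4]
grip_width: 0.0088
grip_force: 1.3
t 11.88 pos [0.4574 0.1411 0.1603] shift(before turn) cm [ 0.09 -0.04  0.13] turn [ 0.     0.    -0.001] q [ 0.07  0.56  1.91 -0.    0.67 -1.09]
time: 12.38
position: [0.4589, 0.1413, 0.2828]
tool_rot: [0.208, 0.978, 0.001, 0.003]
ft_force: [-0.7, -0.7, -2.0]
grip_width: 0.0079
grip_force: 40.0
t 12.38 pos [0.4589 0.1413 0.2828] shift(before turn) cm [-8.42  2.89  0.24] turn [ 0.     0.007 -0.912] q [ 0.07  0.35  1.8   0.    0.99 -1.09]
```

```bash
python3 -m crank '[[-4.2,1.45,0,0,0,0,1],[-4.2,1.45,0,0,0,0,1],[0,0,0,0,0,-0.182,1],[0,0,0,0,0,-0.182,1],[0,0,0,0,0,-0.182,1]]' 50 >/dev/null
python3 -m crank '[[0,0,0,0,0,-0.182,1],[0,0,0,0,0,-0.182,1],[0,0,0,0,0,0,1],[0,0,0,0,0,0,1]]'
python3 -c "
from h import *
hook(-.055,-.055,.235)"
```

```text
time: 13.5
position: [0.5454, 0.1333, 0.2791]
tool_rot: [-0.241, 0.97, 0.0, -0.001]
ft_force: [-0.2, -0.1, -2.0]
grip_width: 0.0074
grip_force: 50.0
t 13.5 pos [0.5454 0.1333 0.2791] shift(before turn) cm [-3.21 -0.09  4.4 ] turn [ 0.001 -0.002 -0.005] q [ 0.04  0.46  1.61 -0.    1.08 -2.02]
```

```bash
python3 -m crank '[[-1.6,0,2.2,0,0,-0.005,1],[-1.6,0,2.2,0,0,0,1],[0,0,0,0,0,0,1],[-1,0,0,0,0,0,1],[-1,0,0,0,0,0,1]]' >/dev/null
python3 -m crank '[[-1,0,0,0,0,0,1],[-1,0,0,0,0,0,1],[-1,0,0,0,0,0,1],[-0.5,0,0,0,0,0,1],[0,0,0,0,0,0,1]]'
python3 -m crank '[[0,1,0,0,0,0,1],[0,1,0,0,0,0,1],[0,1,0,0,0,0,1],[0,1,0,0,0,0,1],[0,0,0,0,0,0,1]]'
python3 -m crank '[[0,1.5,0,0,0,0,1],[0,1.5,0,0,0,0,1],[0,1.5,0,0,0,0,1],[0,0,0.4,0,0,0,1],[0,0,0.4,0,0,0,1]]'
python3 -c "
from h import *
hook(0,.03,.226)"
```

```text
time: 14.75
position: [0.6221, 0.175, 0.2357]
tool_rot: [-0.245, 0.969, 0.001, -0.001]
ft_force: [-3.1, -0.7, -1.6]
grip_width: 0.0078
grip_force: 50.0
time: 15.38
position: [0.6032, 0.2109, 0.2365]
tool_rot: [-0.246, 0.969, 0.0, 0.0]
ft_force: [0.3, -0.7, -1.6]
grip_width: 0.0079
grip_force: 50.0
time: 16.0
position: [0.5821, 0.2495, 0.228]
tool_rot: [-0.245, 0.969, -0.0, 0.0]
ft_force: [0.3, -0.3, -1.0]
grip_width: 0.007
grip_force: 50.0
t 16.0 pos [0.5821 0.2495 0.228 ] shift(before turn) cm [ 0.03 -0.1   0.2 ] turn [-0.     0.     0.004] q [ 0.23  0.61  1.47 -0.    1.06 -1.84]
```

```bash
python3 -m crank '[[0,0,0.15,0,0,0,1],[0,0,0,0,0,0,1],[0,0,0,0,0,0,0.83],[0,0,0,0,0,0,0.78],[0,0,0,0,0,0,0.78]]' 20
python3 -m crank '[[0,0,-2,0,0,0,0.78],[0,0,-4,0,0,0,0.78],[0,0,-4,0,0,0,0.7],[0,0,0,0,0,0,0.7]]'
python3 - <<'E'
from h import *
a=cams.camera("scene")[:,:,::-1][110:260,290:450];cv2.imwrite("pics/s4.png",cv2.resize(a,None,fx=3,fy=3,interpolation=cv2.INTER_CUBIC))
todo([.465,.0404,.28],np.radians(127))
E
```

```text
time: 16.62
position: [0.5823, 0.2494, 0.2271]
tool_rot: [-0.245, 0.97, -0.0, 0.0]
ft_force: [0.9, 0.2, 0.4]
grip_width: 0.0181
grip_force: 0.0
time: 17.12
position: [0.5839, 0.2499, 0.3311]
tool_rot: [-0.245, 0.969, -0.0, 0.005]
ft_force: [0.2, -0.0, 0.8]
grip_width: 0.0252
grip_force: 0.0
t 17.18 pos [0.5827 0.2496 0.3286] shift(before turn) cm [ 20.31 -12.81   4.8 ] turn [-0.001  0.004 -0.15 ] q [ 0.23  0.5   1.37  0.    1.27 -1.84]
```

```bash
python3 -m crank '[[4.06,-2.56,0.96,0,0,0,0.5],[4.06,-2.56,0.96,0,0,0,0.3],[4.06,-2.56,0.96,0,0,0,0.3],[4.06,-2.56,0.96,0,0,0,0.3],[4.06,-2.56,0.96,0,0,0,0.3]]' >/dev/null
python3 -m crank '[[0,0,0,0,0,-0.15,0.3],[0,0,0,0,0,0,0.3],[0,0,0,0,0,0,0.3]]'
python3 - <<'E'
from h import *
todo([.465,.0404,.159],np.radians(127))
E
```

```text
time: 18.18
position: [0.4642, 0.0406, 0.2783]
tool_rot: [-0.316, 0.949, 0.0, -0.0]
ft_force: [0.6, -0.8, -0.3]
grip_width: 0.0608
grip_force: 0.0
t 18.18 pos [0.4642 0.0406 0.2783] shift(before turn) cm [-0.06 -0.07 11.93] turn [ 0.001 -0.001 -0.002] q [-0.15  0.34  1.83  0.    0.97 -2.37]
```

```bash
python3 -m crank '[[-0.05,-0.05,4,0,0,0,0.3],[0,0,4,0,0,0,0.3],[0,0,3.95,0,0,0,0.3],[0,0,0,0,0,0,0.3],[0,0,0,0,0,0,1]]' 40 >/dev/null
python3 -m crank '[[0,0,0,0,0,0,1],[0,0,0,0,0,0,1],[0,0,0,0,0,0,1],[0,0,0,0,0,0,1],[0,0,0,0,0,0,1]]'
python3 -m crank '[[0,0,-4,0,0,0,1],[0,0,-4,0,0,0,1],[0,0,-4,0,0,0,1],[0,0,0,0,0,0,1]]' 50
python3 -c "
from h import *
hook(-.09,-.055,.281)"
```

```text
time: 19.42
position: [0.465, 0.0402, 0.1593]
tool_rot: [-0.317, 0.948, -0.0, 0.0]
ft_force: [-0.9, 0.6, 0.8]
grip_width: 0.009
grip_force: 0.1
time: 19.92
position: [0.4665, 0.04, 0.2817]
tool_rot: [-0.317, 0.948, -0.002, 0.003]
ft_force: [-0.4, -0.2, -2.4]
grip_width: 0.0078
grip_force: 50.0
t 19.93 pos [0.4665 0.04   0.2817] shift(before turn) cm [-11.6    2.66   0.11] turn [-0.005  0.005  0.153] q [-0.15  0.33  1.83 -0.    0.97 -2.37]
```

```bash
python3 -m crank '[[-3.87,0.89,0,0,0,0,1],[-3.87,0.89,0,0,0,0,1],[-3.87,0.89,0,0,0,0,1],[0,0,0,0,0,0.153,1],[0,0,0,0,0,0,1]]' 50 >/dev/null
python3 -m crank '[[0,0,0,0,0,0,1]]'
python3 - <<'E'
from h import *
hook(-.055,-.055,.235)
a=cams.camera("scene")[:,:,::-1][80:300,240:470];cv2.imwrite("pics/s5.png",cv2.resize(a,None,fx=2.5,fy=2.5,interpolation=cv2.INTER_CUBIC))
E
```

```text
time: 20.68
position: [0.5409, 0.1311, 0.278]
tool_rot: [-0.244, 0.97, 0.0, -0.001]
ft_force: [-0.3, 0.5, -1.5]
grip_width: 0.0074
grip_force: 50.0
t 20.68 pos [0.5409 0.1311 0.278 ] shift(before turn) cm [-3.71 -0.13  4.29] turn [ 0.001 -0.002  0.002] q [ 0.04  0.45  1.62 -0.    1.07 -2.03]
```

View pics/s5.png

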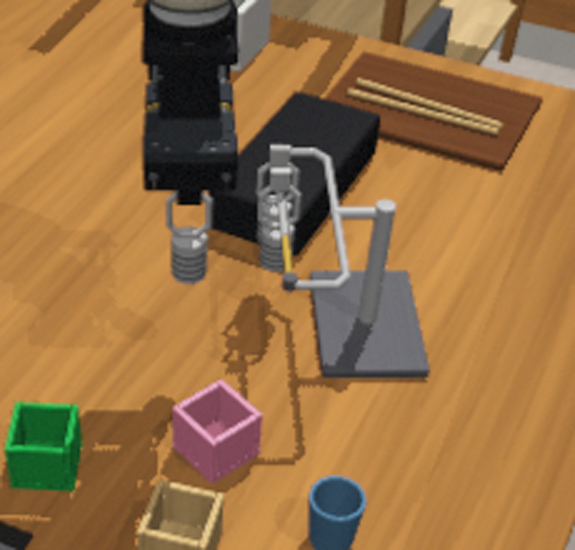

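Two infusers hang at (278,200) with the gate shut, and C is held upright at (190,240). Now I repeat the move for C and slide it to y = −8 mm.

```bash
python3 -m crank '[[-1.85,-0.1,2.15,0,0,0,1],[-1.85,0,2.15,0,0,0,1],[0,0,0,0,0,0,1],[-1,0,0,0,0,0,1],[-1,0,0,0,0,0,1]]' >/dev/null
python3 -m crank '[[-1,0,0,0,0,0,1],[-1,0,0,0,0,0,1],[-1,0,0,0,0,0,1],[-0.5,0,0,0,0,0,1],[0,0,0,0,0,0,1]]'
python3 -m crank '[[0,1,0,0,0,0,1],[0,1,0,0,0,0,1],[0,1,0,0,0,0,1],[0,1,0,0,0,0,1],[0,0.8,0,0,0,0,1]]'
python3 -m crank '[[0,0,0.4,0,0,0,1],[0,0,0.4,0,0,0,1],[0,0,0,0,0,0,1]]'
python3 -c "
from h import *
hook(0,-.008,.226)"
```

```text
time: 21.98
position: [0.6229, 0.1745, 0.2357]
tool_rot: [-0.244, 0.97, 0.001, -0.001]
ft_force: [-3.0, 1.1, -1.5]
grip_width: 0.0075
grip_force: 50.0
time: 22.6
position: [0.6005, 0.2172, 0.2365]
tool_rot: [-0.244, 0.97, 0.0, 0.001]
ft_force: [-0.8, 0.2, -0.9]
grip_width: 0.0075
grip_force: 50.0
time: 22.98
position: [0.6005, 0.2158, 0.2275]
tool_rot: [-0.243, 0.97, -0.0, -0.001]
ft_force: [0.3, -0.4, -2.0]
grip_width: 0.0073
grip_force: 50.0
t 22.98 pos [0.6005 0.2158 0.2275] shift(before turn) cm [ 0.06 -0.07  0.15] turn [ 0.    -0.001 -0.001] q [ 0.17  0.62  1.46 -0.    1.07 -1.89]
```

```bash
python3 -m crank '[[0,0,0.15,0,0,0,1],[0,0,0,0,0,0,1],[0,0,0,0,0,0,0.83],[0,0,0,0,0,0,0.78],[0,0,0,0,0,0,0.78]]' 20
python3 -m crank '[[0,0,-2,0,0,0,0.78],[0,0,-4,0,0,0,0.78],[0,0,-4,0,0,0,0.7],[0,0,0,0,0,0,0.7]]'
python3 - <<'E'
from h import *
def ori(q1,q23,q4,q5,q6): return R.from_euler("ZYZYZ",[q1,q23,q4,q5,q6+np.pi/2])
o,p,r=st();q=o["q"];print("check",(ori(q[0],q[1]+q[2],*q[3:]).inv()*r).magnitude())
for az in(-90,-110,-70,90,-38,0):
  for dip in(20,):
   for half in(0,1):
    z=np.array([np.cos(np.radians(az))*np.cos(np.radians(dip)),np.sin(np.radians(az))*np.cos(np.radians(dip)),-np.sin(np.radians(dip))])
    x=np.array([z[1],-z[0],0]);x/=np.linalg.norm(x);y=x*(1-2*half)
    M=R.from_matrix(np.c_[np.cross(y,z),y,z])
    for q1 in(-.4,-.7):
      W=(R.from_euler("ZY",[q1,2.3]).inv()*M).as_euler("ZYZ");s=[]
      for f in(0,1):
        a,b,c=W
        if f:a,b,c=a+np.pi,-b,c+np.pi
        if b<0: continue
        a=(a+np.pi-1.57)%(2*np.pi)-np.pi+1.57;c=(c-np.pi/2+np.pi)%(2*np.pi)-np.pi;s.append(np.round([a,b,c],2).tolist())
      print(az,half,q1,s)
a=cams.camera("top")[:,:,::-1];cv2.imwrite("pics/t6.png",a)
a=cams.camera("scene")[:,:,::-1];cv2.imwrite("pics/s6.png",a)
E
```

```text
time: 23.6
position: [0.6007, 0.2163, 0.227]
tool_rot: [-0.244, 0.97, -0.0, 0.0]
ft_force: [-0.1, 0.4, -0.8]
grip_width: 0.0184
grip_force: 0.0
time: 24.1
position: [0.6024, 0.2167, 0.3311]
tool_rot: [-0.244, 0.97, -0.0, 0.005]
ft_force: [0.0, -0.0, -0.7]
grip_width: 0.025
grip_force: 0.0Traceback (most recent call last):
  File "<stdin>", line 3, in <module>
  File "<stdin>", line 2, in ori
  File "scipy/spatial/transform/_rotation.pyx", line 1413, in scipy.spatial.transform._rotation.Rotation.from_euler
ValueError: Expected axis specification to be a non-empty string of upto 3 characters, got ZYZYZ
```

```bash
python3 - <<'E'
from h import *
def ori(q1,q23,q4,q5,q6): return R.from_euler("ZY",[q1,q23])*R.from_euler("ZYZ",[q4,q5,q6+np.pi/2])
o,p,r=st();q=o["q"];print("check",(ori(q[0],q[1]+q[2],*q[3:]).inv()*r).magnitude())
for az in(-90,-110,-70,90,-38,0):
   dip=20
   for half in(0,1):
    z=np.array([np.cos(np.radians(az))*np.cos(np.radians(dip)),np.sin(np.radians(az))*np.cos(np.radians(dip)),-np.sin(np.radians(dip))])
    x=np.array([z[1],-z[0],0]);x/=np.linalg.norm(x);y=x*(1-2*half)
    M=R.from_matrix(np.c_[np.cross(y,z),y,z])
    for q1 in(-.4,-.7):
      a,b,c=(R.from_euler("ZY",[q1,2.3]).inv()*M).as_euler("ZYZ")
      a=(a+np.pi-1.57)%(2*np.pi)-np.pi+1.57;c=(c-np.pi/2+np.pi)%(2*np.pi)-np.pi;print(az,half,q1,np.round([a,b,c],2).tolist())
a=cams.camera("top")[:,:,::-1];cv2.imwrite("pics/t6.png",a)
a=cams.camera("scene")[:,:,::-1];cv2.imwrite("pics/s6.png",a)
E
```

```text
check 2.745461152671268e-16
-90 0 -0.4 [-1.56, 1.05, -2.49]
-90 0 -0.7 [4.51, 0.82, -2.46]
-90 1 -0.4 [-1.56, 1.05, 0.65]
-90 1 -0.7 [4.51, 0.82, 0.68]
-110 0 -0.4 [-1.34, 1.3, -2.45]
-110 0 -0.7 [-1.53, 1.08, -2.49]
-110 1 -0.4 [-1.34, 1.3, 0.69]
-110 1 -0.7 [-1.53, 1.08, 0.66]
-70 0 -0.4 [4.47, 0.79, -2.45]
-70 0 -0.7 [4.16, 0.58, -2.31]
-70 1 -0.4 [4.47, 0.79, 0.69]
-70 1 -0.7 [4.16, 0.58, 0.83]
90 0 -0.4 [1.05, 1.62, -0.81]
90 0 -0.7 [0.83, 1.8, -0.95]
90 1 -0.4 [1.05, 1.62, 2.33]
90 1 -0.7 [0.83, 1.8, 2.2]
-38 0 -0.4 [3.75, 0.44, -2.04]
-38 0 -0.7 [3.05, 0.38, -1.5]
-38 1 -0.4 [3.75, 0.44, 1.1]
-38 1 -0.7 [3.05, 0.38, 1.64]
0 0 -0.4 [2.29, 0.51, -0.93]
0 0 -0.7 [1.92, 0.7, -0.73]
0 1 -0.4 [2.29, 0.51, 2.21]
0 1 -0.7 [1.92, 0.7, 2.41]
```

```bash
python3 - <<'E'
from h import *
a,b=cv2.imread("pics/top0.png").astype(int),cv2.imread("pics/t6.png").astype(int)
d=np.abs(a-b).max(2)
for n,(u,v) in dict(A=(354,215),B=(405,214),pink=(313,224),sauce=(478,215),pick=(328,177)).items(): print(n,(d[v-20:v+20,u-20:u+20]>40).sum())
p=back("top",[[313,224]],.03);print("pink",p)
todo([.648,-.234,.18],np.radians(-57))
todo([.645,-.084,.18],np.radians(9))
E
```

```text
A 777
B 245
pink 595
sauce 0
pick 0
pink [[0.6239683  0.03614694 0.03      ]]
t 24.2 pos [0.6003 0.2162 0.3269] shift(before turn) cm [ 17.08 -41.93  14.69] turn [-0.     0.    -0.084] q [ 0.17  0.51  1.36 -0.    1.27 -1.89]
t 24.2 pos [0.6003 0.2162 0.3269] shift(before turn) cm [ 10.26 -28.57  14.69] turn [-0.     0.    -1.236] q [ 0.17  0.51  1.36 -0.    1.27 -1.89]
```

```bash
python3 - <<'E'
import cv2,numpy as np
t=cv2.imread("pics/t6.png")[150:320,290:490];s=cv2.imread("pics/s6.png")[120:320,270:420]
o=np.zeros((510,800,3),np.uint8);o[:510,:600]=cv2.resize(t,None,fx=3,fy=3,interpolation=cv2.INTER_CUBIC);s=cv2.resize(s,(200,267));o[:267,600:]=s;cv2.imwrite("pics/v6.png",o)
E
```

```text
(no output)
```

View pics/v6.png

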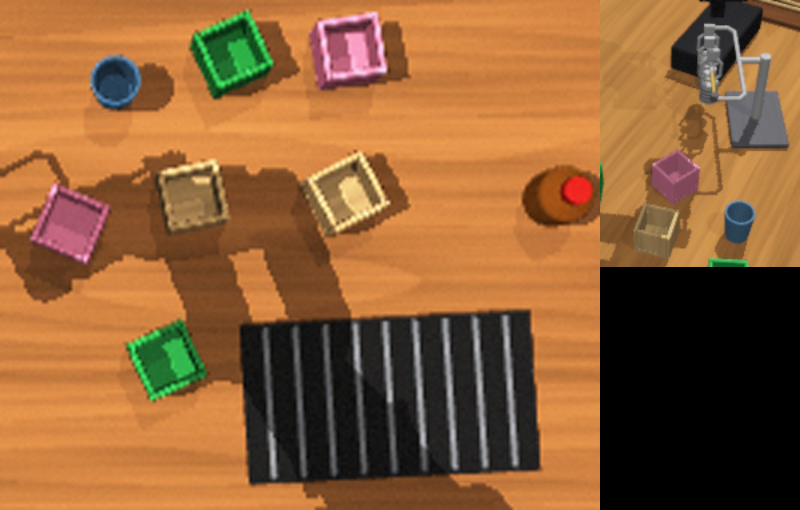

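The only change around the cups is the arm's shadow: A is at (192,195) and B at (347,192), both where they were. All three infusers hang in the inset. Now cup B.

```bash
python3 - <<'E'
from h import *
for n,c in dict(A=[(158,172),(217,160),(229,221),(168,232)],B=[(305,190),(360,153),(388,197),(333,235)]).items():
    w=back("top",np.array(c)/3+[290,150],.056)[:,:2];e=w[1]-w[0]+w[2]-w[3];f=w[2]-w[1]+w[3]-w[0];print(n,w.mean(0).round(4),np.degrees(np.arctan2(e[1],e[0])).round(1),np.degrees(np.arctan2(f[1],f[0])).round(1),np.linalg.norm(e)/2,np.linalg.norm(f)/2)
E
python3 -m crank '[[2.13,-5.24,1.2,0,0,0,0.3],[2.13,-5.24,1.2,0,0,0,0],[2.13,-5.24,1.2,0,0,0,0],[2.13,-5.24,1.2,0,0,0,0],[2.13,-5.24,1.2,0,0,0,0]]' >/dev/null
python3 -m crank '[[2.13,-5.24,1.2,0,0,0,0],[2.13,-5.24,1.2,0,0,0,0],[2.13,-5.24,1.2,0,0,0,0],[0,0,0,0,0,-0.084,0],[0,0,0,0,0,0,0]]'
python3 - <<'E'
from h import *
todo([.648,-.234,.08],np.radians(-57))
E
```

```text
A [ 0.6465 -0.0849] -79.3 -170.2 0.059390734448707266 0.060006623379376574
B [ 0.6484 -0.2339] -55.9 -148.7 0.06498162258925526 0.05094391218672278
time: 25.45
position: [0.6473, -0.2341, 0.2282]
tool_rot: [-0.283, 0.959, 0.002, -0.002]
ft_force: [-0.3, -0.0, 0.2]
grip_width: 0.0867
grip_force: 0.0
t 25.45 pos [ 0.6473 -0.2341  0.2282] shift(before turn) cm [-0.09 -0.09 14.82] turn [ 0.004 -0.002 -0.002] q [-0.51  0.68  1.31  0.    1.15 -2.65]
```

The grasp needs the other half-turn (q6 near 0) for the later lean, and there is plenty of time for it.

```bash
for i in 1 2 3; do python3 -m crank '[[0,0,0,0,0,0.185,0],[0,0,0,0,0,0.185,0],[0,0,0,0,0,0.185,0],[0,0,0,0,0,0.185,0],[0,0,0,0,0,0.185,0]]' >/dev/null; done
python3 -m crank '[[0,0,0,0,0,0.185,0],[0,0,0,0,0,0.185,0],[0,0,0,0,0,0,0]]'
python3 - <<'E'
from h import *
todo([.648,-.234,.08],np.radians(-57))
c=cal("wrist");np.savez("w2.npz",K=c[0],T=c[1]);cv2.imwrite("pics/w2.png",cams.camera("wrist")[:,:,::-1])
E
```

```text
time: 27.7
position: [0.6482, -0.2323, 0.2301]
tool_rot: [0.959, 0.284, -0.001, -0.001]
ft_force: [0.4, -0.3, -0.0]
grip_width: 0.0872
grip_force: 0.0
t 27.7 pos [ 0.6482 -0.2323  0.2301] shift(before turn) cm [-0.1   0.16 15.01] turn [-0.002  0.001 -0.001] q [-0.51  0.68  1.31  0.    1.15  0.49]
```

```bash
python3 -m crank '[[-0.1,0.15,5,0,0,0,0],[0,0,5,0,0,0,0],[0,0,3,0,0,0,0],[0,0,2,0,0,0,0],[0,0,0,0,0,0,0]]' 25
python3 -m crank '[[0,0,0,0,0,0,1],[0,0,0,0,0,0,1],[0,0,0,0,0,0,1],[0,0,0,0,0,0,1],[0,0,0,0,0,0,1]]'
```

```text
time: 28.38
position: [0.6477, -0.2348, 0.0792]
tool_rot: [0.959, 0.283, -0.001, -0.001]
ft_force: [0.1, 0.5, 0.3]
grip_width: 0.087
grip_force: 0.0
time: 29.0
position: [0.649, -0.2358, 0.0819]
tool_rot: [0.959, 0.283, 0.001, 0.001]
ft_force: [-0.8, 0.5, 5.9]
grip_width: 0.0614
grip_force: 24.3
```

```bash
python3 -m crank '[[0,0,-4,0,0,0,1],[0,0,-4,0,0,0,1],[0,0,-4,0,0,0,1],[0,0,-4,0,0,0,1],[0,0,0,0,0,0,1]]'
python3 -c "
from h import *;todo([.45,-.21,.24],np.radians(-40))"
```

```text
time: 29.62
position: [0.6501, -0.2363, 0.2443]
tool_rot: [0.959, 0.283, 0.003, 0.003]
ft_force: [0.2, -0.4, -0.7]
grip_width: 0.0613
grip_force: 24.3
t 29.62 pos [ 0.6501 -0.2363  0.2443] shift(before turn) cm [-15.39 -13.06   0.28] turn [ 0.007 -0.003 -0.3  ] q [-0.51  0.67  1.3   0.    1.17  0.49]
```

Next I move over the mat, turn, then lean about tool y by 75° in 7 rows.

```bash
python3 -m crank '[[-3.85,-3.27,0,0,0,0,1],[-3.85,-3.27,0,0,0,0,1],[-3.85,-3.27,0,0,0,0,1],[-3.85,-3.27,0,0,0,0,1],[0,0,0,0,0,-0.15,1]]' >/dev/null
python3 -m crank '[[0,0,0,0,0,-0.15,1],[0,0,0,0,0.187,0,1],[0,0,0,0,0.187,0,1],[0,0,0,0,0.187,0,1],[0,0,0,0,0.187,0,1]]'
python3 -m crank '[[0,0,0,0,0.187,0,1],[0,0,0,0,0.187,0,1],[0,0,0,0,0.187,0,1],[0,0,0,0,0,0,1]]'
cat >> h.py <<'E'
def lean(gp,az,dip):
    "report shift (tool axes, cm) to put the grasp point at gp and turn still needed for tool z at az/dip degrees"
    o,p,r=st();M=r.as_matrix();g=p+.051*M[:,2];a,d=np.radians([az,dip])
    z=np.array([np.cos(a)*np.cos(d),np.sin(a)*np.cos(d),-np.sin(d)]);y=np.array([np.sin(a),-np.cos(a),0])
    G=np.c_[np.cross(y,z),y,z]
    print("t",round(o["time"],2),"gp",g.round(4),"shift",(M.T@(np.array(gp)-g)*100).round(2),"turn",(r.inv()*R.from_matrix(G)).as_rotvec().round(3),"q",np.round(o["q"],2))
E
python3 -c "
from h import *;lean([.45,-.21,.05],50,15)"
```

```text
time: 30.88
position: [0.4475, -0.2088, 0.2398]
tool_rot: [0.843, 0.392, 0.333, -0.156]
ft_force: [-1.0, 0.4, -2.1]
grip_width: 0.0613
grip_force: 24.3
time: 31.38
position: [0.4474, -0.2095, 0.2374]
tool_rot: [0.721, 0.332, 0.551, -0.259]
ft_force: [0.9, 0.9, -1.3]
grip_width: 0.0612
grip_force: 24.3
t 31.38 gp [ 0.4791 -0.1717  0.2242] shift [-18.07   0.38  -0.12] turn [ 0.     0.    -0.008] q [-1.14  0.76  1.93  1.07  1.52 -1.15]
```

```bash
python3 -m crank '[[-4.5,0.1,0,0,0,0,1],[-4.5,0.1,0,0,0,0,1],[-4.5,0.1,0,0,0,0,1],[-3.5,0.1,0,0,0,0,1],[-1,0,0,0,0,0,1]]'
python3 -m crank '[[-0.6,0,0,0,0,0,1],[0,0,0,0,0,0,1]]'
python3 -c "
from h import *;lean([.45,-.21,.043],50,15)"
```

```text
time: 32.0
position: [0.4213, -0.2474, 0.0655]
tool_rot: [0.72, 0.336, 0.55, -0.257]
ft_force: [0.6, -0.1, -0.5]
grip_width: 0.0614
grip_force: 24.3
time: 32.25
position: [0.4205, -0.2483, 0.0619]
tool_rot: [0.719, 0.336, 0.551, -0.257]
ft_force: [-0.1, -0.7, -1.3]
grip_width: 0.0615
grip_force: 24.3
t 32.25 gp [ 0.4521 -0.2106  0.0487] shift [-0.58 -0.2   0.06] turn [-0.001  0.001  0.001] q [-1.22  1.12  1.83  1.02  1.41 -1.4 ]
```

```bash
python3 -m crank '[[-0.4,0,0,0,0,0,1],[0,0,0,0,0,0,1]]'
python3 -m crank '[[0,0,0,0,0,0,0.25],[0,0,0,0,0,0,0],[0,0,0,0,0,0,0],[0,0,0,0,0,0,0]]'
python3 -m crank '[[0,0,-3,0,0,0,0],[0,0,-4,0,0,0,0],[0,0,-4,0,0,0,0],[4,0,-2,0,0,0,0],[4,0,0,0,0,0,0]]'
python3 - <<'E'
from h import *
lean([.45,-.21,.3],50,90)
a=cams.camera("top")[:,:,::-1];cv2.imwrite("pics/t7.png",a)
c=cal("wrist");np.savez("w3.npz",K=c[0],T=c[1]);b=cams.camera("wrist")[:,:,::-1];cv2.imwrite("pics/w3.png",b)
o=np.zeros((400,800,3),np.uint8);o[:,:400]=cv2.resize(a[200:330,340:490],(400,347))[:400].copy() if 0 else cv2.resize(a[200:330,345:475],(400,400));o[:300,400:]=cv2.resize(b,(400,300));cv2.imwrite("pics/v7.png",o)
E
```

```text
time: 32.5
position: [0.4197, -0.2494, 0.0576]
tool_rot: [0.719, 0.336, 0.552, -0.257]
ft_force: [-0.3, 0.6, -1.0]
grip_width: 0.0613
grip_force: 24.3
time: 33.0
position: [0.4196, -0.2493, 0.0573]
tool_rot: [0.719, 0.335, 0.552, -0.257]
ft_force: [-0.0, 0.5, 0.7]
grip_width: 0.0843
grip_force: 0.0
time: 33.62
position: [0.3515, -0.3313, 0.169]
tool_rot: [0.72, 0.334, 0.552, -0.256]
ft_force: [0.8, 0.1, -0.3]
grip_width: 0.0871
grip_force: 0.0
t 33.62 gp [ 0.3833 -0.2937  0.1558] shift [16.7  -0.29  6.6 ] turn [ 0.003 -1.309 -0.002] q [-1.39  0.92  1.78  0.84  1.6  -1.23]
```

View pics/v7.png

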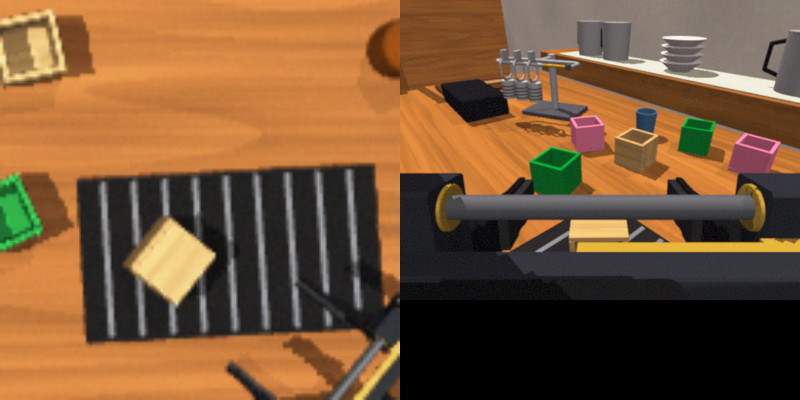

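The cup now lies on its side on the mat at crop (172,260) with its closed base toward the upper left, and the wrist inset shows three hanging infusers. I'll measure it, re-grasp from above and lean again.

```bash
python3 -m crank '[[5,0,0,0,0,0,0],[0,0,0,0,-0.187,0,0],[0,0,0,0,-0.187,0,0],[0,0,0,0,-0.187,0,0],[0,0,0,0,-0.187,0,0]]' >/dev/null
python3 -m crank '[[0,0,0,0,-0.187,0,0],[0,0,0,0,-0.187,0,0],[0,0,0,0,-0.187,0,0],[0,0,0,0,0,0,0]]' >/dev/null
python3 - <<'E'
from h import *
im=cv2.imread("pics/t7.png");h=cv2.cvtColor(im,cv2.COLOR_BGR2HSV);m=np.zeros(h.shape[:2],np.uint8);s=np.s_[255:305,375:430]
m[s]=(h[s][...,2]>180)*255;cs,_=cv2.findContours(m,0,2);c=max(cs,key=cv2.contourArea)
w=back("top",c[:,0,:].astype(float)+0.0,.064)[:,:2];r=cv2.minAreaRect(w.astype(np.float32));print(r)
o,p,_=st();lean([*r[0],.25],50,90)
E
```

```text
((0.44674989581108093, -0.21575263142585754), (0.05560777708888054, 0.058858588337898254), 50.982444763183594)
t 34.85 gp [ 0.3614 -0.3174  0.1651] shift [13.28  0.07 -8.46] turn [-0.002 -0.002  0.006] q [-0.95  0.46  1.86  0.    0.82 -0.26]
```

```bash
python3 -m crank '[[4.43,0,0,0,0,0,0],[4.43,0,0,0,0,0,0],[4.43,0,0,0,0,0,0],[0,0,0,0,0,0.01,0],[0,0,0,0,0,0,0]]' >/dev/null
python3 -c "
from h import *;lean([.4468,-.2158,.034],51,90)"
```

```text
t 35.48 gp [ 0.4454 -0.2185  0.1648] shift [ 0.29 -0.05 13.09] turn [-0.002 -0.001 -0.028] q [-0.68  0.47  1.83  0.    0.84  0.03]
```

```bash
python3 -m crank '[[0.25,0,5,0,0,-0.028,0],[0,0,4,0,0,0,0],[0,0,4,0,0,0,0],[0,0,0,0,0,0,0],[0,0,0,0,0,0,1]]' 25 
python3 -m crank '[[0,0,0,0,0,0,1],[0,0,0,0,0,0,1],[0,0,0,0,0,0,1],[0,0,0,0,0,0,1],[0,0,0,0,0,0,1]]'
python3 -m crank '[[0,0,-4,0,0,0,1],[0,0,-4,0,0,0,1],[0,0,-4,0,0,0,1],[0,0,-2,0,0,0,1],[0,0,0,0,0,0,1]]'
python3 -m crank '[[0,0,0,0,0.187,0,1],[0,0,0,0,0.187,0,1],[0,0,0,0,0.187,0,1],[0,0,0,0,0.187,0,1],[0,0,0,0,0.187,0,1]]' >/dev/null
python3 -m crank '[[0,0,0,0,0.187,0,1],[0,0,0,0,0.187,0,1],[0,0,0,0,0,0,1]]'
python3 -c "
from h import *;lean([.45,-.205,.05],51,15)"
```

```text
time: 36.1
position: [0.4475, -0.2172, 0.0871]
tool_rot: [0.903, 0.43, 0.0, 0.0]
ft_force: [0.5, -0.4, 0.2]
grip_width: 0.0827
grip_force: 0.0
time: 36.72
position: [0.4478, -0.2161, 0.0876]
tool_rot: [0.902, 0.431, 0.0, 0.001]
ft_force: [-0.9, -0.4, 6.9]
grip_width: 0.0597
grip_force: 25.0
time: 37.35
position: [0.4482, -0.2162, 0.228]
tool_rot: [0.902, 0.431, 0.001, 0.002]
ft_force: [-0.4, -0.3, -0.6]
grip_width: 0.0595
grip_force: 25.0
time: 38.35
position: [0.4469, -0.2166, 0.2231]
tool_rot: [0.717, 0.339, 0.548, -0.264]
ft_force: [0.5, -0.6, -1.6]
grip_width: 0.0602
grip_force: 25.0
t 38.35 gp [ 0.4779 -0.1783  0.2099] shift [-16.44  -0.37   0.45] turn [-0.     0.001 -0.007] q [-1.14  0.79  1.9   1.05  1.52 -1.17]
```

```bash
python3 -m crank '[[-4.5,-0.1,0.1,0,0,0,1],[-4.5,-0.1,0.1,0,0,0,1],[-4.5,-0.1,0.1,0,0,0,1],[-2.9,0,0.1,0,0,0,1],[-0.7,0,0,0,0,0,1]]' >/dev/null
python3 -m crank '[[0,0,0,0,0,0,1],[0,0,0,0,0,0,1]]'
python3 -c "
from h import *;lean([.45,-.205,.041],51,15)"
```

```text
time: 39.22
position: [0.4202, -0.2453, 0.0615]
tool_rot: [0.716, 0.343, 0.549, -0.262]
ft_force: [-0.3, -0.0, -0.7]
grip_width: 0.0598
grip_force: 25.0
t 39.23 gp [ 0.4511 -0.207   0.0482] shift [-0.68 -0.21  0.27] turn [-0.001  0.001  0.002] q [-1.21  1.12  1.83  1.    1.41 -1.4 ]
```

```bash
python3 -m crank '[[-0.6,0,0,0,0,0,1],[0,0,0,0,0,0,1]]'
python3 -m crank '[[-0.2,0,0,0,0,0,1],[0,0,0,0,0,0,1]]'
python3 -m crank '[[0,0,0,0,0,0,0.25],[0,0,0,0,0,0,0],[0,0,0,0,0,0,0],[0,0,0,0,0,0,0]]'
python3 -m crank '[[0,0,-3,0,0,0,0],[0,0,-4,0,0,0,0],[0,0,-4,0,0,0,0],[4,0,-2,0,0,0,0],[4,0,0,0,0,0,0]]'
python3 - <<'E'
from h import *
a=cams.camera("top")[:,:,::-1];cv2.imwrite("pics/t8.png",a)
b=cams.camera("scene")[:,:,::-1]
o=np.zeros((400,800,3),np.uint8);o[:,:400]=cv2.resize(a[200:330,345:475],(400,400));o[:,400:]=cv2.resize(b[230:430,100:300],(400,400));cv2.imwrite("pics/v8.png",o)
E
```

```text
time: 39.48
position: [0.419, -0.2469, 0.0547]
tool_rot: [0.716, 0.342, 0.549, -0.262]
ft_force: [-0.1, 0.3, -0.0]
grip_width: 0.0596
grip_force: 25.0
time: 39.72
position: [0.4187, -0.247, 0.0541]
tool_rot: [0.715, 0.341, 0.551, -0.263]
ft_force: [-0.6, -1.8, 6.1]
grip_width: 0.0601
grip_force: 25.0
time: 40.22
position: [0.4186, -0.2471, 0.0524]
tool_rot: [0.716, 0.342, 0.549, -0.262]
ft_force: [1.2, 1.0, 0.1]
grip_width: 0.0844
grip_force: 0.0
time: 40.85
position: [0.3519, -0.3304, 0.1642]
tool_rot: [0.717, 0.341, 0.55, -0.261]
ft_force: [0.4, -0.1, -0.4]
grip_width: 0.0869
grip_force: 0.0
```

View pics/v8.png

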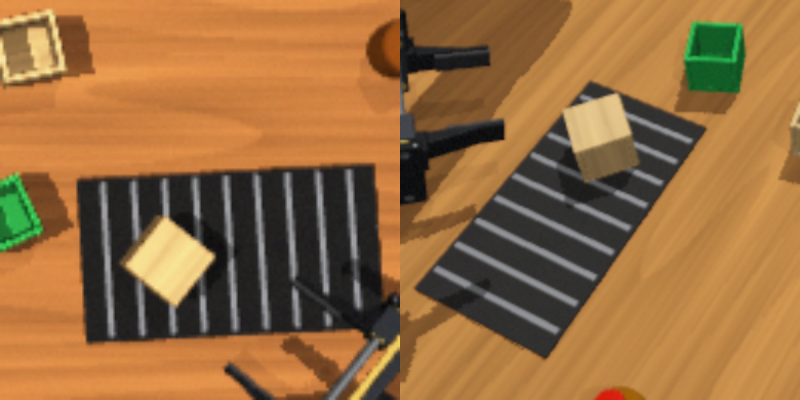

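Crop (170,260) shows a closed base on top, so cup B has been turned over onto the mat. I'll confirm its size numerically and go for cup A.

```bash
python3 -m crank '[[5,0,0,0,0,0,0],[0,0,0,0,-0.187,0,0],[0,0,0,0,-0.187,0,0],[0,0,0,0,-0.187,0,0],[0,0,0,0,-0.187,0,0]]' >/dev/null
python3 -m crank '[[0,0,0,0,-0.187,0,0],[0,0,0,0,-0.187,0,0],[0,0,0,0,-0.187,0,0],[0,0,0,0,0,0,0]]' >/dev/null
cat > cm.py <<'E'
from h import *
def face(f,s,z):
    h=cv2.cvtColor(cv2.imread(f),cv2.COLOR_BGR2HSV);m=np.zeros(h.shape[:2],np.uint8);m[s]=(h[s][...,2]>180)*255
    c=max(cv2.findContours(m,0,2)[0],key=cv2.contourArea);return cv2.minAreaRect(back("top",c[:,0,:].astype(float),z)[:,:2].astype(np.float32))
E
python3 - <<'E'
from cm import *
print(face("pics/t8.png",np.s_[255:305,375:430],.060))
a,b=cv2.imread("pics/top0.png").astype(int),cv2.imread("pics/t8.png").astype(int)
print("cupA diff",(np.abs(a-b).max(2)[195:235,334:374]>40).sum())
lean([.6465,-.0849,.165],100,90);todo([.6465,-.0849,.216],np.radians(10))
E
```

```text
((0.4462455213069916, -0.21368378400802612), (0.059635818004608154, 0.06037713214755058), 51.11284637451172)
cupA diff 0
t 42.08 gp [ 0.3616 -0.3163  0.1604] shift [35.86  7.8  -0.41] turn [-0.001 -0.002 -0.849] q [-0.95  0.46  1.87  0.    0.81 -0.28]
t 42.08 pos [ 0.3616 -0.3164  0.2114] shift(before turn) cm [35.87  7.8  -0.41] turn [-0.001 -0.002 -0.849] q [-0.95  0.46  1.87  0.    0.81 -0.28]
```

The face is now 60 × 60 mm (it was 56 × 59 lying down), so B is mouth-down. Cup A has not moved.

```bash
python3 -m crank '[[5.12,1.11,0,0,0,0,0],[5.12,1.11,0,0,0,0,0],[5.12,1.11,0,0,0,0,0],[5.12,1.11,0,0,0,0,0],[5.12,1.11,0,0,0,0,0]]' >/dev/null
python3 -m crank '[[5.12,1.11,0,0,0,0,0],[5.12,1.11,0,0,0,0,0],[0,0,0,0,0,-0.17,0],[0,0,0,0,0,-0.17,0],[0,0,0,0,0,-0.17,0]]' >/dev/null
python3 -m crank '[[0,0,0,0,0,-0.17,0],[0,0,0,0,0,-0.17,0],[0,0,0,0,0,0,0]]' >/dev/null
python3 -c "
from h import *;todo([.6465,-.0849,.08],np.radians(10))"
```

```text
t 43.7 pos [ 0.6461 -0.0899  0.2104] shift(before turn) cm [ 0.44  0.14 13.05] turn [-0.001 -0.004 -0.007] q [-0.31  0.66  1.43  0.    1.06 -0.48]
```

```bash
python3 -m crank '[[0.44,0.14,5,0,0,0,0],[0,0,4,0,0,0,0],[0,0,4,0,0,0,0],[0,0,0,0,0,0,0],[0,0,0,0,0,0,1]]' 25
python3 -m crank '[[0,0,0,0,0,0,1],[0,0,0,0,0,0,1],[0,0,0,0,0,0,1],[0,0,0,0,0,0,1],[0,0,0,0,0,0,1]]'
python3 -m crank '[[0,0,-4,0,0,0,1],[0,0,-4,0,0,0,1],[0,0,-4,0,0,0,1],[0,0,-4,0,0,0,1],[0,0,0,0,0,0,1]]'
python3 -c "
from h import *;todo([.45,-.345,.24],np.radians(-40))"
```

```text
time: 44.32
position: [0.6479, -0.0849, 0.0825]
tool_rot: [0.645, 0.764, 0.001, 0.0]
ft_force: [1.1, 0.3, 0.1]
grip_width: 0.0827
grip_force: 0.0
time: 44.95
position: [0.6479, -0.0843, 0.0832]
tool_rot: [0.644, 0.765, 0.0, 0.001]
ft_force: [-1.5, -0.1, 5.6]
grip_width: 0.0602
grip_force: 24.8
time: 45.58
position: [0.649, -0.0846, 0.2455]
tool_rot: [0.644, 0.765, 0.002, 0.004]
ft_force: [0.5, -0.2, -1.9]
grip_width: 0.0599
grip_force: 24.8
t 45.58 pos [ 0.649  -0.0846  0.2455] shift(before turn) cm [-22.29 -24.02   0.46] turn [0.008 0.    0.868] q [-0.3   0.62  1.4   0.    1.11 -0.47]
```

```bash
python3 -m crank '[[-3.72,-4,0,0,0,0,1],[-3.72,-4,0,0,0,0,1],[-3.72,-4,0,0,0,0,1],[-3.72,-4,0,0,0,0,1],[-3.72,-4,0,0,0,0,1]]' >/dev/null
python3 -m crank '[[-3.72,-4,0,0,0,0,1],[0,0,0,0,0,0.173,1],[0,0,0,0,0,0.173,1],[0,0,0,0,0,0.173,1],[0,0,0,0,0,0.173,1]]' >/dev/null
python3 -m crank '[[0,0,0,0,0,0.173,1],[0,0,0,0,0.187,0,1],[0,0,0,0,0.187,0,1],[0,0,0,0,0.187,0,1],[0,0,0,0,0.187,0,1]]' >/dev/null
python3 -m crank '[[0,0,0,0,0.187,0,1],[0,0,0,0,0.187,0,1],[0,0,0,0,0.187,0,1],[0,0,0,0,0,0,1]]'
python3 -c "
from h import *;lean([.45,-.345,.048],50,15)"
```

```text
time: 47.95
position: [0.4474, -0.3448, 0.238]
tool_rot: [0.72, 0.334, 0.551, -0.26]
ft_force: [-0.3, 0.6, -0.6]
grip_width: 0.0603
grip_force: 24.8
t 47.95 gp [ 0.479  -0.307   0.2248] shift [-18.32   0.35  -0.05] turn [-0.003 -0.001 -0.007] q [-1.23  0.82  1.63  0.99  1.68 -0.98]
```

```bash
python3 -m crank '[[-4.5,0.1,0,0,0,0,1],[-4.5,0.1,0,0,0,0,1],[-4.5,0.1,0,0,0,0,1],[-3.8,0,0,0,0,0,1],[-1,0,0,0,0,0,1]]' >/dev/null
python3 -m crank '[[0,0,0,0,0,0,1],[0,0,0,0,0,0,1]]'
python3 -c "
from h import *;lean([.45,-.345,.044],50,15)"
python3 -m crank '[[-0.4,0,0,0,0,0,1],[0,0,0,0,0,0,1]]'
python3 -c "
from h import *;lean([.45,-.345,.044],50,15)"
```

```text
time: 48.82
position: [0.4208, -0.3831, 0.0665]
tool_rot: [0.718, 0.337, 0.551, -0.258]
ft_force: [-1.2, -0.3, -0.5]
grip_width: 0.06
grip_force: 24.8
t 48.83 gp [ 0.4524 -0.3452  0.0533] shift [-0.93 -0.2   0.11] turn [-0.003  0.001  0.003] q [-1.29  1.13  1.53  0.92  1.59 -1.18]
time: 49.08
position: [0.4198, -0.384, 0.0616]
tool_rot: [0.719, 0.337, 0.551, -0.258]
ft_force: [0.3, 0.4, -1.5]
grip_width: 0.0598
grip_force: 24.8
t 49.08 gp [ 0.4514 -0.3462  0.0483] shift [-0.42 -0.18  0.11] turn [-0.003  0.001  0.002] q [-1.29  1.13  1.53  0.92  1.59 -1.18]
```

```bash
python3 -m crank '[[-0.4,0,0,0,0,0,1],[0,0,0,0,0,0,1],[0,0,0,0,0,0,0.25],[0,0,0,0,0,0,0],[0,0,0,0,0,0,0]]'
python3 -m crank '[[0,0,0,0,0,0,0],[0,0,-3,0,0,0,0],[0,0,-4,0,0,0,0],[0,0,-4,0,0,0,0],[4,0,-2,0,0,0,0]]'
python3 -m crank '[[4,0,0,0,0,0,0],[5,0,0,0,0,0,0],[0,0,0,0,0,0,0]]' >/dev/null
python3 - <<'E'
from cm import *
cv2.imwrite("pics/t9.png",cams.camera("top")[:,:,::-1])
print(proj("top",[[.45,-.345,.064],[.446,-.214,.06]]))
for s in (np.s_[255:310,420:470],np.s_[255:305,375:420]): print(face("pics/t9.png",s,.064))
E
python3 -m crank '[[0,0,0,0,-0.187,0,0],[0,0,0,0,-0.187,0,0],[0,0,0,0,-0.187,0,0],[0,0,0,0,-0.187,0,0],[0,0,0,0,-0.187,0,0]]' >/dev/null
python3 -m crank '[[0,0,0,0,-0.187,0,0],[0,0,0,0,-0.187,0,0],[0,0,0,0,0,0,0]]'
python3 - <<'E'
from cm import *
cv2.imwrite("pics/t10.png",cams.camera("top")[:,:,::-1])
r=face("pics/t10.png",np.s_[255:310,420:470],.064);print(r);lean([*r[0],.034],50,90)
E
```

```text
time: 49.7
position: [0.4191, -0.3847, 0.0574]
tool_rot: [0.718, 0.336, 0.551, -0.258]
ft_force: [-0.7, 0.4, -0.8]
grip_width: 0.0778
grip_force: 0.0
time: 50.32
position: [0.3435, -0.4749, 0.1282]
tool_rot: [0.719, 0.335, 0.552, -0.258]
ft_force: [1.3, 0.5, 1.0]
grip_width: 0.0868
grip_force: 0.0
[[445.86107231 283.02854323]
 [399.85463577 284.45762898]]
((0.4475506544113159, -0.35247915983200073), (0.056675735861063004, 0.059421736747026443), 50.283363342285156)
((0.451022207736969, -0.24297259747982025), (0.05854029580950737, 0.06023213639855385), 50.937652587890625)
time: 51.75
position: [0.3612, -0.453, 0.2155]
tool_rot: [0.905, 0.426, 0.0, -0.002]
ft_force: [0.1, -0.1, 0.2]
grip_width: 0.0868
grip_force: 0.0
((0.4473922550678253, -0.35226911306381226), (0.056489378213882446, 0.060167085379362106), 50.591827392578125)
t 51.8 gp [ 0.3607 -0.4539  0.1645] shift [13.32  0.22 13.09] turn [-0.002 -0.003  0.005] q [-1.09  0.57  1.62  0.    0.96 -0.4 ]
```

Cup B was knocked about 29 mm along the mat, as the task warned. It is still mouth-down at (0.451, −0.243) and leaves room. Cup A lies on its side at (0.447, −0.352), so I re-grasp it.

```bash
python3 -m crank '[[4.44,0.07,0,0,0,0,0],[4.44,0.07,0,0,0,0,0],[4.44,0.07,0,0,0,0,0],[0,0,0,0,0,0,0]]' >/dev/null
python3 -m crank '[[0.1,0,5,0,0,0,0],[0,0,4,0,0,0,0],[0,0,4,0,0,0,0],[0,0,0,0,0,0,0]]'
python3 -c "
from h import *;lean([.4474,-.3523,.034],50.5,90)"
```

```text
time: 52.8
position: [0.4452, -0.3536, 0.083]
tool_rot: [0.906, 0.423, -0.001, -0.004]
ft_force: [-1.1, -0.8, 0.2]
grip_width: 0.0867
grip_force: 0.0
t 52.8 gp [ 0.4449 -0.3533  0.032 ] shift [ 0.23  0.12 -0.2 ] turn [-0.008 -0.002 -0.008] q [-0.87  0.77  1.71  0.    0.67 -0.17]
```

```bash
python3 -m crank '[[0.2,0,-0.1,0,0,0,1],[0,0,0,0,0,0,1],[0,0,0,0,0,0,1],[0,0,0,0,0,0,1],[0,0,0,0,0,0,1]]' 25
python3 -m crank '[[0,0,0,0,0,0,1],[0,0,-4,0,0,0,1],[0,0,-4,0,0,0,1],[0,0,-4,0,0,0,1],[0,0,-2,0,0,0,1]]'
python3 -m crank '[[0,0,0,0,0,0,1],[0,0,0,0,0.187,0,1],[0,0,0,0,0.187,0,1],[0,0,0,0,0.187,0,1],[0,0,0,0,0.187,0,1]]' >/dev/null
python3 -m crank '[[0,0,0,0,0.187,0,1],[0,0,0,0,0.187,0,1],[0,0,0,0,0.187,0,1],[0,0,0,0,0,0,1]]'
python3 -c "
from h import *;lean([.45,-.36,.046],51,15)"
```

```text
time: 53.42
position: [0.4493, -0.3523, 0.0887]
tool_rot: [0.906, 0.424, 0.0, 0.001]
ft_force: [-0.8, 0.5, 6.3]
grip_width: 0.0596
grip_force: 25.0
time: 54.05
position: [0.4496, -0.3524, 0.2299]
tool_rot: [0.906, 0.424, 0.001, 0.002]
ft_force: [-0.2, 0.2, -1.8]
grip_width: 0.0595
grip_force: 25.0
time: 55.18
position: [0.4481, -0.3521, 0.2236]
tool_rot: [0.72, 0.334, 0.551, -0.26]
ft_force: [-0.1, 0.0, -0.3]
grip_width: 0.06
grip_force: 25.0
t 55.17 gp [ 0.4796 -0.3143  0.2105] shift [-17.28   0.78  -0.98] turn [ 0.014 -0.001 -0.011] q [-1.23  0.85  1.62  0.99  1.68 -0.99]
```

```bash
python3 -m crank '[[-4.5,0.2,-0.2,0,0,0,1],[-4.5,0.2,-0.2,0,0,0,1],[-4.5,0.2,-0.2,0,0,0,1],[-2.8,0.2,-0.2,0,0,0,1],[-1,0,-0.2,0,0,0,1]]' >/dev/null
python3 -m crank '[[0,0,0,0,0,0,1],[0,0,0,0,0,0,1]]' >/dev/null
python3 -c "
from h import *;lean([.45,-.36,.04],51,15)"
```

```text
t 56.05 gp [ 0.4522 -0.361   0.051 ] shift [-1.08 -0.24  0.23] turn [ 0.014  0.001 -0.002] q [-1.3   1.13  1.49  0.92  1.61 -1.15]
```

```bash
python3 -m crank '[[-0.7,0,0,0,0,0,1],[0,0,0,0,0,0,1]]'
python3 -m crank '[[-0.3,0,0,0,0,0,1],[0,0,0,0,0,0,1]]'
python3 -m crank '[[0,0,0,0,0,0,0.25],[0,0,0,0,0,0,0],[0,0,0,0,0,0,0],[0,0,0,0,0,0,0]]' >/dev/null
python3 -m crank '[[0,0,-3,0,0,0,0],[0,0,-4,0,0,0,0],[0,0,-4,0,0,0,0],[4,0,-2,0,0,0,0],[4,0,0,0,0,0,0]]'
python3 -m crank '[[4,0,-2,0,0,0,0],[0,0,0,0,0,0,0],[0,0,0,0,0,0,0]]' >/dev/null
python3 - <<'E'
from cm import *
cv2.imwrite("pics/t11.png",cams.camera("top")[:,:,::-1])
for s in (np.s_[255:310,425:480],np.s_[255:305,375:425]): print(face("pics/t11.png",s,.060))
a=cv2.imread("pics/t11.png");b=cams.camera("scene")[:,:,::-1]
o=np.zeros((600,800,3),np.uint8);o[:360,:]=cv2.resize(a[170:332,170:530],(800,360));o[360:,:320]=cv2.resize(b[240:420,100:340],(320,240));o[360:,320:600]=cv2.resize(b[120:260,290:453],(280,240));cv2.imwrite("pics/v11.png",o)
E
```

```text
time: 56.3
position: [0.4191, -0.4004, 0.0562]
tool_rot: [0.719, 0.337, 0.551, -0.258]
ft_force: [0.1, 0.5, -0.8]
grip_width: 0.0598
grip_force: 25.0
time: 56.55
position: [0.4188, -0.4008, 0.0548]
tool_rot: [0.717, 0.336, 0.553, -0.259]
ft_force: [0.3, -0.3, 5.4]
grip_width: 0.0602
grip_force: 25.0
time: 57.68
position: [0.3503, -0.4832, 0.1649]
tool_rot: [0.719, 0.336, 0.552, -0.257]
ft_force: [1.0, 0.0, 0.1]
grip_width: 0.0871
grip_force: 0.0
((0.45299917459487915, -0.3639281988143921), (0.15409740805625916, 0.15808887779712677), 88.57756805419922)
((0.45092394948005676, -0.243649423122406), (0.05923975631594658, 0.06040745601058006), 50.93759536743164)
```

View pics/v11.png

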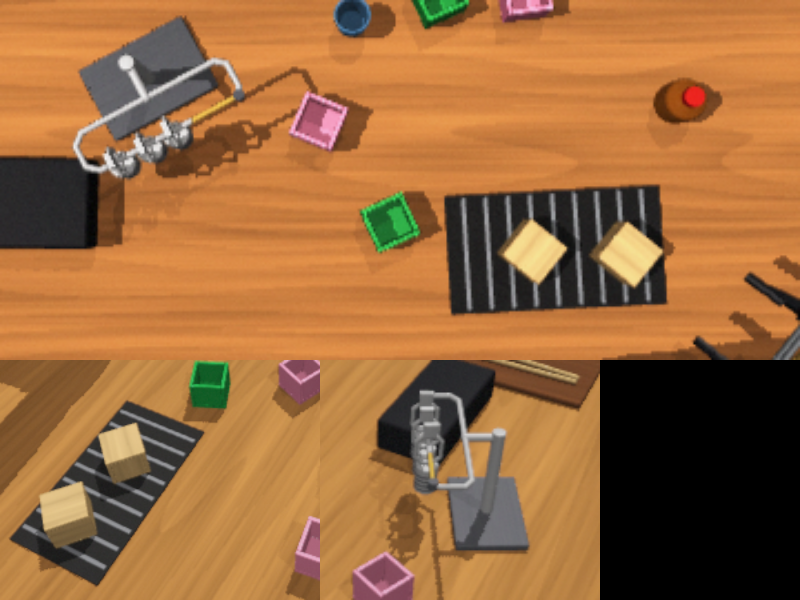

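Three infusers hang on the bar with the gate shut at (215,108). Both cups show closed bases on the mat at (535,252) and (628,254), and the bystanders are untouched. One numeric check of cup A's face, then I hand in.

```bash
python3 -m crank '[[0,0,0,0,0,0,0],[0,0,0,0,0,0,0],[0,0,0,0,0,0,0],[0,0,0,0,0,0,0]]' >/dev/null; python3 - <<'E'
from cm import *
im=cv2.imread("pics/t11.png");h=cv2.cvtColor(im,cv2.COLOR_BGR2HSV);m=np.zeros(h.shape[:2],np.uint8);s=np.s_[258:308,428:472];m[s]=((h[s][...,2]>180)&(h[s][...,1]<150))*255
c=max(cv2.findContours(m,0,2)[0],key=cv2.contourArea);r=cv2.minAreaRect(back("top",c[:,0,:].astype(float),.06)[:,:2].astype(np.float32));print(r)
a=cv2.imread("pics/top0.png").astype(int);d=np.abs(a-im).max(2)
for n,s in dict(sauce=np.s_[200:230,465:492],pick=np.s_[165:190,318:340],tis=np.s_[240:282,128:212]).items(): print(n,(d[s]>40).sum())
if min(r[1])>.0575 and max(r[1])<.066:
    from rig import ticket
    print(ticket.hand_in())
E
```

```text
((0.4469986855983734, -0.3672475814819336), (0.06067930907011032, 0.06043357774615288), 50.778709411621094)
sauce 0
pick 0
tis 0
the job is handed in; nothing more can be done
None
```

The job is handed in (no verdict was returned): at the last look all three infusers hung on the hook with the gate shut, both wooden cups stood mouth-down on the drip mat, and the tissue box, sauce bottle and toothpick cup had not moved.

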